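Draw a spring cartridge's rod out to the length mark and hold it

TASK

Lay the upright spring cartridge on its side in the V saddles of the cradle, with its rod through the slot of the fork plate, the disc on the crossbar's side and the tube behind the plate. Then pull the rod out against its spring until the end disc stands straight above the dark crossbar that marks the length, and finish holding it there, still gripping the rod. Do not shift the crossbar, and leave the other parts on the bench where they are.

Things in the scene. Friction and masses are not known exactly. Their poses are not given: they have to be found in the camera images.
- tube_mid (a point): Centre of the spring cartridge's tube (on its axis, 57.5 mm from either end): round aluminium tube, 44 mm diameter, 115 mm long, about 0.36 kg in all, a steel pull rod coming out of one end. Own z = along the tube towards the rod end. It starts upright on the cardboard sheet, rod end up, 179 mm tall in all, by far the tallest loose thing.
- disc (a point): Centre of the steel end disc of the pull rod (32 mm diameter, 6 mm thick), on the rod's axis; own z points outwards. At rest its inner face is 58 mm from the tube's mouth, so this point is 118.5 mm from the tube's centre; between tube and disc there is the bare 12 mm rod to grip. It moves out along z as the rod is pulled (75 mm at most).
- pull_rod: The pull rod itself, sliding in the tube: 12 mm steel rod with the end disc. Origin on the axis, at the tube's mouth when at rest; z outwards. An inner spring holds it in: 5 N to start it moving, plus 1.2 N for every 10 mm; let go, it springs back.
- cradle: Fixed test cradle, grey base plate 280 x 120 x 12 mm, origin under its centre on the bench; own x = the way the rod is to point and be pulled, z up. Two dark V saddles, each 16 mm long, centred at x = -100 and -20 mm, carry the tube with its axis 60 mm above the bench at y = 0; saddle tops about 58 mm high, 69 mm wide over all.
- fork (a point): Middle of the slot of the cradle's steel fork plate, at the rod's axis height (60 mm); axes as the cradle's. The plate is 8 mm thick along x (4 mm either side of this point), 64 mm wide, 72 mm high; the slot is 22 mm wide, open at the top, its floor 42 mm above the bench. The rod lies in the slot; the tube stays on the -x side and its mouth bears on the plate when the rod is pulled.
- seat (a point): Where the tube's centre lies when the tube rests in both V saddles with its mouth against the fork plate: 57.5 mm on the -x side of the plate's near face, 60 mm above the bench; axes as the cradle's.
- mark (a point): The length mark: middle of the top edge of the dark crossbar of the cradle, beyond the fork plate, a bar 6 mm thick along the cradle's x, 112 mm long across, top 26 mm above the bench, under the rod's path (34 mm under the rod's axis). x along the cradle's x. It is a setting that differs each time (30 to 54 mm of rod pull) and slides if pushed with 6 N or more.
- board: Cardboard sheet 220 x 240 x 8 mm, fixed, on which the cartridge and two fittings stand; origin under its centre.
- sensor_a: Bystander, leave alone: black and brass sensor fitting, 30 mm across, 48 mm tall, on the cardboard sheet. Origin at the centre of its underside.
- thermostat_a: Bystander, leave alone: steel disc with a brass stub, 54 mm across, 42 mm tall, on the cardboard sheet. Origin at the centre of its underside.
- seal_ring: Bystander, leave alone: black rubber ring lying flat, 84 mm across, 12 mm thick. Origin at the centre of its underside.
- sensor_b: Bystander, leave alone: second sensor fitting, 30 mm across, 48 mm tall, standing on the bench. Origin at the centre of its underside.
- thermostat_b: Bystander, leave alone: second thermostat, 54 mm across, 42 mm tall, on the bench. Origin at the centre of its underside.
- small_carton: Bystander, leave alone: small white carton 70 x 110 x 50 mm. Origin at the centre of its underside.
- sleeve: Bystander, leave alone: short steel sleeve standing upright, 40 mm across, 50 mm tall. Origin at the centre of its underside.
Mind the look-alikes: they are no part of the job. Of the things that look like the part that bears tube_mid, the largest one is meant.

How it is judged:
By the outcome, as a careful person would: the job done as asked, in the order asked, and still so for the second after the job is handed in, while the arm keeps its last pose, push and grip.
It also fails if it takes over 54 s, if anything falls off the work surface, if the arm or the gripper's body presses on something with over 40 N, if the wrist force passes 120 N, or if a joint passes its speed limit or range.

ROBOT

A 6-joint arm with a two-finger parallel gripper is mounted at the origin on the work surface. World frame = base frame: x ahead of the robot, y to its left, z up, the work surface at z = 0. Lengths are in m, angles in rad, forces in N, time in s.
With the tool pointing down it reaches from about 0.35 to 0.875 m from the base axis. Payload 4.2 kg.
Tool frame: the origin (TCP) lies midway between the tips of the shut fingers; the grasp point (between the pads) lies 19 mm behind it; z points along the fingers, y is the direction in which the jaws open and shut (so a half turn about z gives the same grasp; the last joint's range is limited). The gripper opens to 85 mm and grips with 20 to 120 N. Pads are 22 mm wide; open, the fingers measure 114 mm over their backs; the gripper's body (76 mm by 85 mm) begins 54 mm behind the grasp point. The pads swing forward as they close: fully open they stand 13 mm farther back than shut.
Start: joints at [1.497, 0.385, 0.008, 0, -1.194, -0.259], TCP at [0.204, 0.591, 0.231] pointing down, gripper open.
Joint ranges: [-3.14, 3.14], [-1.21, 2.06], [-1.07, 1.41], [-3.16, 2.05], [-2.99, -0.16], [-3.1, 3.1]. Speed limits (rad/s): [2.79, 2.79, 3.14, 3.14, 3.14, 3.14].

INTERFACE

Orientations are given as a unit quaternion [w, x, y, z].
In Python, from rig import get_obs, grab_frame, job_done gives the robot as it stands.
- The arm moves only by the tool apply_moves, never from a script. Its arguments are lists of equal length, an entry for each row: "travel": the shift along the tool's x, y, z in mm, a list of three; "dr": the turn, a rotation vector about the tool's x, y, z in rad, a list of three. In form: {"travel": [[tx, ty, tz], ...], "dr": [[rx, ry, rz], ...]}. A call has exactly 10 rows; each row is the pose to reach, as a shift and turn from the pose commanded when the call began, along the tool's axes at that moment; what a row does not reach only later rows make up. A row lasts 1/8 s, in which the tool goes at most 62.5 mm and 10.7 degrees, less where a joint would pass 70% of its speed; a pose out of reach is approached as far as the arm can. A call with a gripper value outside its range is refused whole. "jaw" is the opening, from 0 (shut) to 1 (fully open), set as the call begins (left out, the last holds). The fingers move at their own pace and stop on an object; "grip_force" is the grip in N (left out, the last holds). Time passes only in rows, so rows that repeat a pose let the fingers close, or fill a call up. It gives the time, the measured TCP pose, the force and the opening at its end, in the units of the state.
- get_obs(): the state, without advancing time (a new reading comes with each control period).
- grab_frame(name): name is "side" or "top"; returns a dict with "img" (480x640x3 uint8, red, green, blue), "range_z" (480x640 float32, m along the optical axis (not along the pixel's ray), 0 where there is no reading), "fovy" (degrees; the focal length in pixels is half the picture's height over the tangent of half this angle, whatever the lens; pixels are square), "cx", "cy" (the principal point, pixels), "dist_coeffs" ([k1, k2, p1, p2, k3] as OpenCV has them; the pictures are not rectified), "rvec" (rotation vector, rad) and "tvec" (3), from world to camera coordinates, as OpenCV has them. Camera axes: x right, y down, z forward; pixel columns grow to the right and rows downward; lengths in m; the calibration is good to about 2 mm. A picture is of the moment at which its call begins.
- job_done(): hands the job in, once; it reports no verdict.
The state is a dict: "time": time; "q": joint angles; "joint_vel": joint speeds; "effort": joint torques, N m; "ee_pos": TCP position; "orientation": TCP orientation; "force": force on the tool from outside, world axes, zero at the start; "moment": the same for the moment, N m; "width": finger opening in m.
Only numpy, scipy, OpenCV 4.12 (cv2) and the standard library are available. Lean on these libraries where they do the work, as an engineer would, in place of code of your own. Each camera call takes 0.05 s, during which the arm holds its last target.

## Working session

There is one attempt and no reset: what is moved stays moved. The work goes in short steps, Python scripts to look and compute and a tool call to move; the robot and the scene stay as the last step left them, time stands still between calls to the robot, and variables do not carry over. Pictures are saved under pics/ and viewed, and the job is handed in when it is done.

Besides the shell and the picture viewer there is one more tool, called after "Request:" in YAML: its name, and indented under it one key for each argument. apply_moves: Moves the arm, as the interface text tells. Its arguments: {"type":"object","properties":{"travel":{"type":"array"},"dr":{"type":"array"},"jaw":{"type":"number"},"grip_force":{"type":"number"}},"required":["travel","dr"]}

```bash
ls; mkdir -p pics; cat > h.py <<'E'
import numpy as np, cv2, pickle
from scipy.spatial.transform import Rotation as R
def load(n): return pickle.load(open(n,'rb'))
def K(f):
    F=240/np.tan(np.radians(f['fovy'])/2); return np.array([[F,0,f['cx']],[0,F,f['cy']],[0,0,1]])
def ray(f,u,v):
    Rm=cv2.Rodrigues(np.array(f['rvec'],float))[0]; t=np.array(f['tvec'],float).ravel()
    p=cv2.undistortPoints(np.array([[[u,v]]],float),K(f),np.array(f['dist_coeffs'],float))[0,0]
    return -Rm.T@t, Rm.T@np.array([p[0],p[1],1.])
def onz(f,u,v,z):
    c,d=ray(f,u,v); return c+d*(z-c[2])/d[2]
def cloud(f):
    Rm=cv2.Rodrigues(np.array(f['rvec'],float))[0]; t=np.array(f['tvec'],float).ravel()
    uu,vv=np.meshgrid(np.arange(640.),np.arange(480.))
    p=cv2.undistortPoints(np.stack([uu,vv],-1).reshape(-1,1,2),K(f),np.array(f['dist_coeffs'],float)).reshape(480,640,2)
    z=f['range_z'][...,None]; P=np.concatenate([p*z,z],-1)
    return (P-t)@Rm
def proj(f,X):
    return cv2.projectPoints(np.array(X,float).reshape(-1,3),np.array(f['rvec'],float),np.array(f['tvec'],float),K(f),np.array(f['dist_coeffs'],float))[0].reshape(-1,2)
def snap(tag):
    from rig import grab_frame
    o={}
    for n in('side','top'):
        f=grab_frame(n); pickle.dump(f,open(f'{tag}_{n}.pkl','wb')); cv2.imwrite(f'pics/{tag}_{n}.png',f['img'][:,:,::-1]); o[n]=f
    return o
E
python3 - <<'E'
from h import *
from rig import get_obs
o=snap('a'); print(get_obs())
for n in o:
    f=o[n]; print(n,f['fovy'],f['cx'],f['cy'],f['dist_coeffs'],ray(f,320,240))
E
```

```text
pics
{'time': 0.1, 'q': array([ 1.49660242e+00,  3.85505735e-01,  6.75624941e-03, -4.30053571e-04,
       -1.19403878e+00, -2.58575088e-01]), 'joint_vel': array([ 0.00149831, -0.00206527,  0.00387721,  0.00294036,  0.00112168,
        0.00152368]), 'effort': array([-4.26125616e-04, -3.93316627e+01,  1.88930368e+01,  4.19802815e+00,
       -2.57178595e-03,  4.91255037e-07]), 'ee_pos': array([0.20399185, 0.59020845, 0.23031354]), 'orientation': array([ 1.01013873e-03,  9.86176356e-01, -1.65695996e-01, -1.07328790e-04]), 'force': array([-0.06296142, -0.1409228 , -0.88727449]), 'moment': array([ 0.00591552,  0.02109146, -0.00641753]), 'width': 0.08570216472100296}
side 45.00848824797734 317.7068872913945 243.6164458433444 [0.05514996 0.         0.         0.         0.        ] (array([0.48293719, 0.89530391, 1.07961918]), array([ 0.05797954, -0.63937868, -0.76673849]))
top 46.90701044291463 326.96994907867787 237.796419882323 [-0.14260813  0.          0.          0.          0.        ] (array([0.40667133, 0.11249504, 1.17808165]), array([ 0.13089629,  0.01293263, -0.99139979]))
```

View pics/a_side.png

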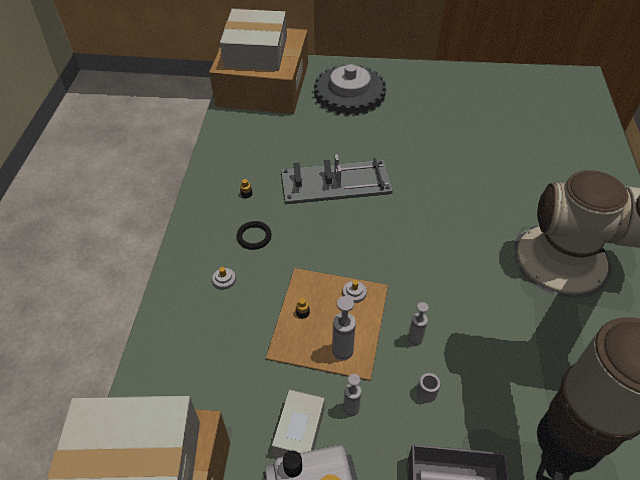

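View pics/a_top.png

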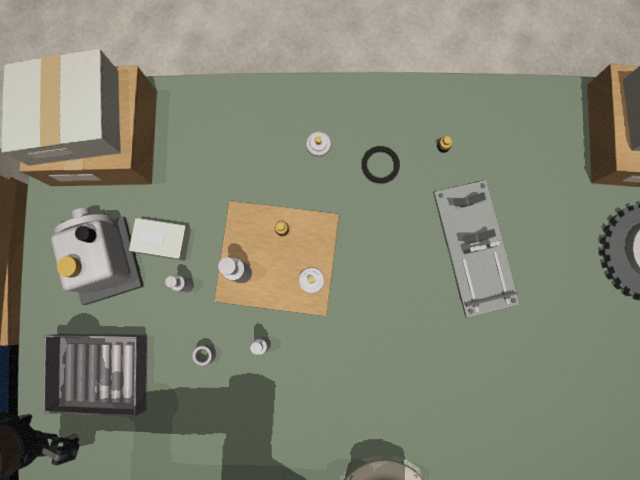

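The large cartridge stands on the cardboard: side (344,330), top (231,268). Two smaller look-alikes stand off the sheet. The cradle is at top (477,248), with its saddles at the upper end and the crossbar towards the robot (~492,302). Next I'll zoom in and measure.

```bash
python3 - <<'E'
from h import *
a=load('a_top.pkl'); b=load('a_side.pkl')
c1=cv2.resize(a['img'][170:330,420:540],None,fx=4,fy=4,interpolation=cv2.INTER_CUBIC)[:,:,::-1]
cv2.imwrite('pics/a_cr.png',cv2.resize(c1,(450,600)))
c2=cv2.resize(b['img'][140:215,270:400],None,fx=6,fy=6,interpolation=cv2.INTER_CUBIC)[:,:,::-1]
cv2.imwrite('pics/a_cs.png',c2)
C=cloud(a)
def st(m,n): print(n,m.sum(),C[m].mean(0).round(4) if m.sum() else '')
z=C[...,2]
print('bench z',np.median(z[380:440,300:340]), 'base', np.median(z[255:285,475:495]), 'board',np.median(z[280:300,235:270]))
# base outline
m=(np.abs(z-.012)<.006); s=np.zeros_like(m); s[165:330,420:530]=1
img=a['img'].astype(int); 
col=(img.max(2)-img.min(2)<14)&(img.mean(2)>70)
mm=((s&(z>.007)&(z<.12))).astype(np.uint8)
P=C[mm>0]; 
q=P[:,:2]; r=cv2.minAreaRect((q*1000).astype(np.float32)); print('base rect',r, cv2.boxPoints(r))
for lo,hi in((.02,.032),(.05,.063),(.063,.08)):
    k=(s>0)&(z>lo)&(z<hi); st(k,(lo,hi)); 
# cartridge
for n,f in(('top',a),('side',b)):
    D=cloud(f)
    for lo,hi in((.177,.2),(.115,.13),(.05,.11)):
        k=(D[...,2]>lo)&(D[...,2]<hi); bx=(slice(240,300),slice(205,260)) if n=='top' else (slice(290,365),slice(325,362))
        kk=np.zeros_like(k); kk[bx]=k[bx]; 
        if kk.sum(): print(n,lo,kk.sum(),D[kk].mean(0).round(4),D[kk].min(0).round(4),D[kk].max(0).round(4))
E
```

```text
bench z -3.245905470906973e-05 base 0.011469958415027518 board 0.008050498928906323
base rect ((560.98681640625, -201.4552001953125), (325.4960021972656, 149.16860961914062), 8.0814790725708) [[ 389.36987 -150.49089]
 [ 410.3402  -298.17813]
 [ 732.60376 -252.41951]
 [ 711.6334  -104.73227]]
(0.02, 0.032) 271 [ 0.4871 -0.2213  0.0262]
(0.05, 0.063) 205 [ 0.5921 -0.1946  0.0544]
(0.063, 0.08) 96 [ 0.5385 -0.2073  0.0706]
top 0.177 247 [0.4925 0.2945 0.1866] [0.4769 0.2788 0.1811] [0.5082 0.3105 0.1915]
top 0.115 233 [0.489  0.287  0.1227] [0.4703 0.2727 0.115 ] [0.5143 0.3137 0.1296]
top 0.05 97 [0.4854 0.2782 0.0799] [0.4706 0.2724 0.0509] [0.5089 0.2983 0.1079]
side 0.177 215 [0.4912 0.2981 0.1866] [0.476  0.2817 0.1807] [0.5061 0.3129 0.1911]
side 0.115 322 [0.4913 0.3015 0.123 ] [0.4695 0.2755 0.1154] [0.5126 0.3196 0.1297]
side 0.05 334 [0.4913 0.3135 0.0805] [0.4696 0.293  0.05  ] [0.5133 0.32   0.1098]
```

View pics/a_cr.png

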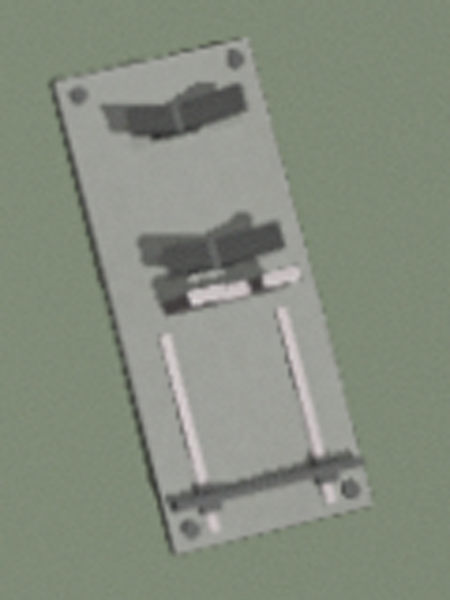

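View pics/a_cs.png

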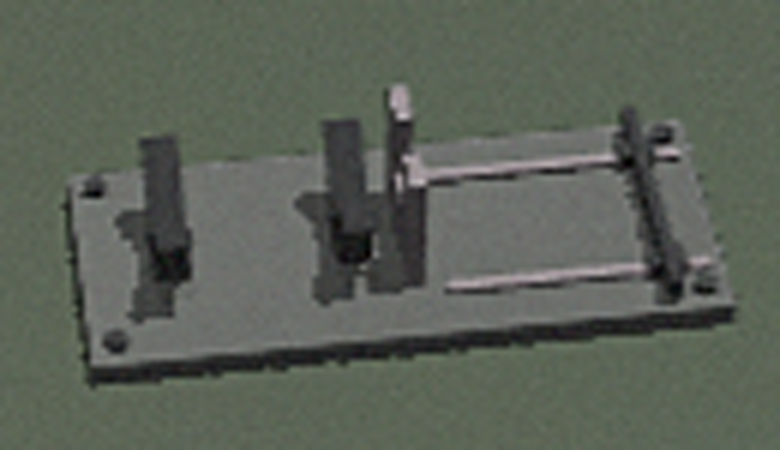

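```bash
python3 - <<'E'
from h import *
a=load('a_top.pkl'); b=load('a_side.pkl')
for n,f,bx in(('top',a,(170,330,420,530)),('side',b,(140,215,270,400))):
    C=cloud(f); z=C[...,2]
    s=np.zeros(z.shape,bool); s[bx[0]:bx[1],bx[2]:bx[3]]=1
    k=s&(z>.009)&(z<.016)
    m=k.astype(np.uint8); nl,lab,st,_=cv2.connectedComponentsWithStats(m); i=1+st[1:,4].argmax(); k=lab==i
    cs,_=cv2.findContours(k.astype(np.uint8),cv2.RETR_EXTERNAL,cv2.CHAIN_APPROX_NONE)
    h=cv2.convexHull(max(cs,key=len))[:,0]
    q=np.array([onz(f,u,v,.012)[:2] for u,v in h])*1000
    r=cv2.minAreaRect(q.astype(np.float32)); print(n,'rect',r,cv2.boxPoints(r).round(1).tolist())
    for lo,hi in((.022,.03),(.045,.06),(.066,.08)):
        kk=s&(z>lo)&(z<hi)
        print(lo,kk.sum(),C[kk].mean(0).round(4),C[kk].min(0).round(4),C[kk].max(0).round(4))
E
```

```text
top rect ((541.9983520507812, -207.24720764160156), (279.20330810546875, 122.09481048583984), 12.335119247436523) [[392.6000061035156, -177.39999389648438], [418.70001220703125, -296.70001220703125], [691.4000244140625, -237.10000610351562], [665.2999877929688, -117.80000305175781]]
0.022 203 [ 0.4722 -0.2254  0.0259] [ 0.419  -0.2875  0.022 ] [ 0.6468 -0.1748  0.0298]
0.045 277 [ 0.5953 -0.195   0.0524] [ 0.5278 -0.2367  0.0451] [ 0.6537 -0.1503  0.0596]
0.066 92 [ 0.5386 -0.2077  0.0708] [ 0.5284 -0.2397  0.0665] [ 0.5485 -0.1767  0.0751]
side rect ((541.5601806640625, -202.45108032226562), (279.091064453125, 125.19105529785156), 12.526809692382812) [[391.79998779296875, -171.60000610351562], [418.8999938964844, -293.79998779296875], [691.4000244140625, -233.3000030517578], [664.2000122070312, -111.0999984741211]]
0.022 131 [ 0.4955 -0.2108  0.0257] [ 0.4176 -0.2837  0.0221] [ 0.6498 -0.1654  0.0299]
0.045 164 [ 0.5852 -0.1985  0.0522] [ 0.5287 -0.237   0.0451] [ 0.6533 -0.1499  0.0594]
0.066 50 [ 0.5381 -0.2045  0.0712] [ 0.529  -0.24    0.0666] [ 0.5464 -0.1718  0.0761]
```

```bash
python3 - <<'E'
from h import *
a=load('a_top.pkl'); b=load('a_side.pkl')
th=np.radians(12.4); ex=np.array([-np.cos(th),-np.sin(th),0]); ey=np.array([np.sin(th),-np.cos(th),0]); o=np.array([.5418,-.206,0])
for n,f,bx in(('top',a,(170,330,420,530)),('side',b,(140,215,270,400))):
    C=cloud(f); s=np.zeros(C.shape[:2],bool); s[bx[0]:bx[1],bx[2]:bx[3]]=1
    X=(C-o)@ex*1e3; Y=(C-o)@ey*1e3; z=C[...,2]*1e3
    def p(nm,k):
        k=k&s; 
        if k.sum(): print(n,nm,k.sum(),'X',np.percentile(X[k],[0,10,50,90,100]).round(1),'Y',np.percentile(Y[k],[0,10,50,90,100]).round(1),'z',np.percentile(z[k],[5,50,95]).round(1),'slope',np.polyfit(Y[k],X[k],1).round(4))
    p('bar',(z>23)&(z<29)&(X>60)); p('fork top',(z>69)&(z<75)&(X>-40)&(X<30)); p('fork Y+',(z>69)&(z<75)&(Y>0)); p('fork Y-',(z>69)&(z<75)&(Y<0))
    p('saddle1 ',(z>50)&(z<60)&(X<-80)); p('saddle2',(z>50)&(z<60)&(X>-40)&(X<-5))
    p('s1V',(z>25)&(z<60)&(X<-80));
E
```

```text
top bar 127 X [104.3 109.7 112.4 114.8 119.1] Y [-53.9 -39.3   7.   46.   58.3] z [23.4 25.9 28.3] slope [-4.800000e-03  1.122409e+02]
top fork top 76 X [-0.8  0.3  3.6  6.7  7.5] Y [-30.2 -26.8  11.8  29.   33.7] z [69.4 71.4 73.5] slope [2.8000e-03 3.5048e+00]
top fork Y+ 39 X [-0.8  0.3  3.9  6.7  7.3] Y [11.6 13.2 21.5 31.1 33.7] z [69.5 70.9 73.4] slope [-0.0243  4.1454]
top fork Y- 37 X [-0.5  0.2  3.4  6.6  7.5] Y [-30.2 -28.  -21.  -12.5  -8.5] z [69.6 71.6 73.2] slope [-0.0141  3.1131]
top saddle1  86 X [-107.8 -105.8  -99.2  -92.7  -91. ] Y [-34.9 -32.  -20.9  31.1  34.7] z [50.5 54.3 58.3] slope [-1.33000e-02 -9.93691e+01]
top saddle2 97 X [-28.9 -27.  -20.4 -14.2 -12.6] Y [-33.5 -31.5  19.6  32.1  35.4] z [50.6 54.  57.5] slope [-4.6000e-03 -2.0513e+01]
top s1V 266 X [-107.8 -105.9  -98.8  -92.   -91. ] Y [-34.9 -28.2   5.4  27.7  34.7] z [28.8 44.5 57.2] slope [-8.30000e-03 -9.90313e+01]
side bar 62 X [108.6 109.9 112.7 115.6 116.1] Y [-55.9 -45.9  -2.7  38.6  54.4] z [23.6 25.9 28.1] slope [-9.100000e-03  1.127345e+02]
side fork top 37 X [-0.2  0.6  3.8  6.9  7.6] Y [-35.9 -30.1  10.2  28.3  33.2] z [69.4 71.8 74.6] slope [0.0047 3.794 ]
side fork Y+ 20 X [-0.2  1.4  4.2  6.9  7.6] Y [ 9.  11.1 18.7 29.  33.2] z [69.3 71.8 74. ] slope [0.0359 3.1804]
side fork Y- 17 X [0.2 0.6 3.4 6.8 7.3] Y [-35.9 -32.7 -21.8 -16.7 -13.4] z [70.3 72.1 74.6] slope [-0.0431  2.6472]
side saddle1  40 X [-108.3 -106.3  -98.9  -93.3  -92.4] Y [-34.4 -33.2  20.3  28.5  29.4] z [50.7 54.6 58.6] slope [ 8.00000e-03 -9.95572e+01]
side saddle2 46 X [-28.  -26.5 -21.5 -14.5 -13.6] Y [-34.4 -32.   19.8  27.8  30.7] z [50.3 54.2 58.7] slope [ 4.00000e-03 -2.08365e+01]
side s1V 132 X [-108.4 -107.  -100.5  -93.5  -92.2] Y [-34.4 -30.1   9.5  25.   29.4] z [27.2 43.4 57.1] slope [ 5.300000e-03 -1.004309e+02]
```

```bash
python3 - <<'E'
from h import *
a=load('a_top.pkl'); C=cloud(a)
for n,u,v,z in(('smallcartA top',259,343,.1),('smallcartB',172,283,.1),('sleeve',203,355,.05),('thermo_a',311,281,.05),('sensor_a',281,227,.056),('carton',158,240,.05),('seal',380,165,.012),('sensor_b',445,143,.048),('thermo_b',318,143,.042)):
    zz=C[v-9:v+9,u-9:u+9,2].max(); print(n,onz(a,u,v,zz).round(3))
m=(a['img'][...,0].astype(int)-a['img'][...,2]>50).astype(np.uint8)
nl,l,s,c=cv2.connectedComponentsWithStats(m)
for i in range(1,nl):
    if s[i,4]>4000: print(s[i], [onz(a,*p,.008)[:2].round(3) for p in cv2.boxPoints(cv2.minAreaRect(np.argwhere(l==i)[:,::-1].astype(np.float32)))])
E
```

```text
smallcartA top [0.407 0.112 1.178]
smallcartB [0.464 0.41  0.131]
sleeve [0.407 0.112 1.178]
thermo_a [0.407 0.112 1.178]
sensor_a [0.581 0.207 0.062]
carton [0.407 0.112 1.178]
seal [0.407 0.112 1.178]
sensor_b [0.407 0.112 1.178]
thermo_b [0.407 0.112 1.178]
[  215   201   124   115 10249] [array([0.432, 0.353]), array([0.652, 0.328]), array([0.618, 0.087]), array([0.401, 0.116])]
```

```bash
python3 - <<'E'
from h import *
a=load('a_top.pkl'); C=cloud(a); C[a['range_z']==0]=-1
for n,u,v in(('smallcartA',259,343),('smallcartB',172,283),('sleeve',203,355),('thermo_a',311,281),('sensor_a',281,227)):
    zz=C[v-9:v+9,u-9:u+9,2].max(); print(n,onz(a,u,v,zz).round(3))
E
```

```text
smallcartA [0.351 0.242 0.13 ]
smallcartB [0.464 0.41  0.131]
sleeve [0.322 0.365 0.054]
thermo_a [0.471 0.146 0.054]
sensor_a [0.581 0.207 0.062]
```

```bash
cat >> h.py <<'E'
def pose():
    from rig import get_obs
    s=get_obs(); q=np.array(s['orientation']); return s,np.array(s['ee_pos']),R.from_quat(q[[1,2,3,0]])
def rel(p,Rm,tp,tR):
    """travel mm, dr in current tool axes"""
    return (Rm.inv().apply(np.array(tp)-p)*1e3).round(1), (Rm.inv()*tR).as_rotvec().round(4)
E
python3 - <<'E'
from h import *
s,p,Rm=pose()
M=Rm.as_matrix(); print(M.round(3))
tR=Rm*R.from_rotvec([0,np.pi/3,0]); z=tR.as_matrix()[:,2]; print('z',z)
G=np.array([.4918,.296,.0615]); pre=G-.088*z; print(pre)
print(rel(p,Rm,[pre[0],pre[1],.22],tR))
E
```

```text
[[ 0.945 -0.327 -0.001]
 [-0.327 -0.945 -0.002]
 [ 0.     0.002 -1.   ]]
z [ 0.81819843 -0.28400516 -0.49989239]
[0.41979854 0.32099245 0.10549053]
(array([291.9, 183.9,  10.7]), array([ 0.    ,  1.0472, -0.    ]))
```

Request:
apply_moves:
  travel:
    - [30,20,0]
    - [65,45,0]
    - [100,70,3]
    - [135,95,5]
    - [170,118,6]
    - [205,138,8]
    - [240,158,9]
    - [270,173,10]
    - [292,184,11]
    - [292,184,11]
  dr:
    - [0,0.1,0]
    - [0,0.25,0]
    - [0,0.4,0]
    - [0,0.55,0]
    - [0,0.7,0]
    - [0,0.85,0]
    - [0,0.98,0]
    - [0,1.0472,0]
    - [0,1.0472,0]
    - [0,1.0472,0]
  jaw: 0.85
  grip_force: 70

```text
time: 1.35
ee_pos: [0.4206, 0.3195, 0.2199]
orientation: [0.084, 0.854, -0.144, 0.493]
force: [-0.9, 0.6, -0.4]
width: 0.0725
```

```bash
cat > m.py <<'E'
from h import *
E
python3 - <<'E'
from h import *
s,p,Rm=pose(); print(s['q'].round(3),s['width'],s['force'])
M0=R.from_quat([.98617636,-.165696,0,0.00101]); tR=R.from_rotvec([0,0,0])
tR=R.from_matrix(np.array([[.945,-.327,0],[-.327,-.945,0],[0,0,-1]]))*R.from_rotvec([0,np.pi/3,0]); z=tR.as_matrix()[:,2]
G=np.array([.4918,.296,.0615]); pre=G-.088*z; print(p,pre)
print(rel(p,Rm,pre,tR),rel(p,Rm,G+.022*z,tR))
E
```

```text
[ 1.229  0.257 -0.949  1.372 -1.083 -1.153] 0.07251031766800994 [-0.87367105  0.55492046 -0.41989164]
[0.42058951 0.31948302 0.21988206] [0.41977967 0.32092132 0.1055    ]
(array([-99.7,  -1.3,  56.1]), array([0.0028, 0.0001, 0.0001])) (array([-99.7,  -1.6, 166.1]), array([0.0028, 0.0001, 0.0001]))
```

Request:
apply_moves:
  travel:
    - [-20,0,11]
    - [-45,-1,25]
    - [-70,-1,40]
    - [-90,-1,50]
    - [-99.7,-1.3,56]
    - [-99.7,-1.3,56]
    - [-99.7,-1.3,70]
    - [-99.7,-1.3,80]
    - [-99.7,-1.3,80]
    - [-99.7,-1.3,80]
  dr:
    - [0,0,0]
    - [0,0,0]
    - [0,0,0]
    - [0,0,0]
    - [0.0028,0,0]
    - [0.0028,0,0]
    - [0.0028,0,0]
    - [0.0028,0,0]
    - [0.0028,0,0]
    - [0.0028,0,0]

```text
time: 2.6
ee_pos: [0.4388, 0.3167, 0.0948]
orientation: [0.081, 0.854, -0.143, 0.494]
force: [0.2, -0.2, 0.5]
width: 0.0727
```

```bash
python3 - <<'E'
from h import *
o=snap('b')
for n,bx in(('top',(190,350,150,310)),('side',(270,430,280,440))):
    cv2.imwrite(f'pics/b_{n}c.png',cv2.resize(o[n]['img'][bx[0]:bx[1],bx[2]:bx[3],::-1],(560,560),interpolation=cv2.INTER_CUBIC))
s,p,Rm=pose(); print(s['q'].round(3),p,s['force'])
for n in o:
    print(n,proj(o[n],[p,[.4918,.296,.123],[.4918,.296,.187],p-.019*Rm.as_matrix()[:,2]]))
E
```

```text
[ 1.063  0.494 -1.033  1.726 -1.04  -1.524] [0.43859763 0.31675649 0.09455331] [0.08326843 0.44333488 0.23789347]
side [[369.90068518 340.03024931]
 [343.5689868  320.85228941]
 [344.6270861  302.26243443]
 [378.28303682 340.5834472 ]]
top [[223.46187521 296.87138969]
 [231.77789762 268.63031369]
 [225.70526368 265.80583855]
 [219.75648197 304.76543997]]
```

View pics/b_topc.png

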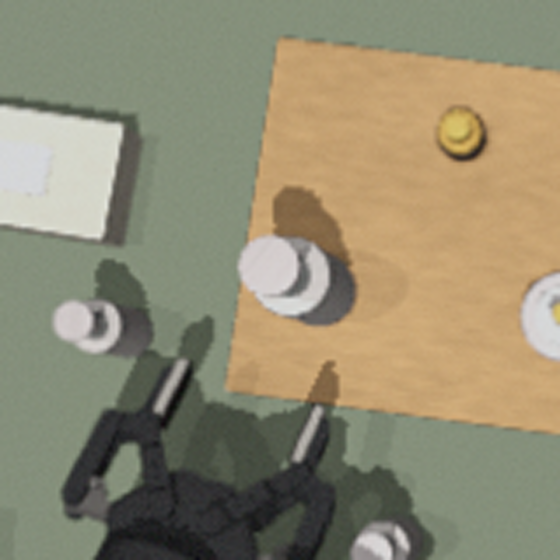

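View pics/b_sidec.png

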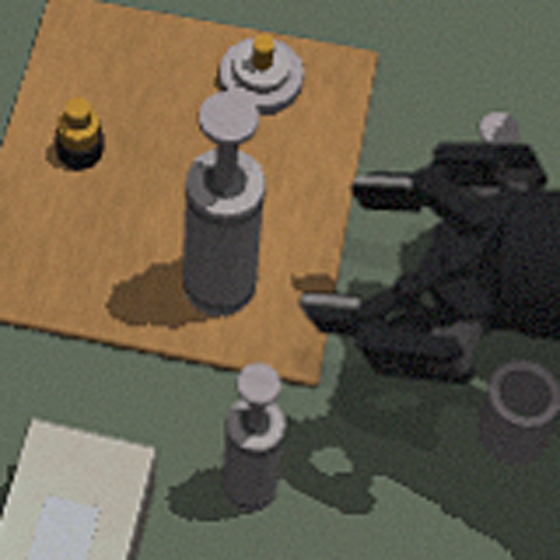

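```bash
python3 - <<'E'
from h import *
s,p,Rm=pose()
tR=R.from_matrix(np.array([[.945,-.327,0],[-.327,-.945,0],[0,0,-1]]))*R.from_rotvec([0,np.pi/3,0]); z=tR.as_matrix()[:,2]
G=np.array([.4918,.2955,.0615])
print(rel(p,Rm,G+.022*z,tR))
E
```

```text
(array([-0. ,  3.1, 88.1]), array([-0.0042, -0.0003, -0.0004]))
```

Request:
apply_moves:
  travel:
    - [0,3,10]
    - [0,3,22]
    - [0,3,34]
    - [0,3,46]
    - [0,3,58]
    - [0,3,70]
    - [0,3,80]
    - [0,3,88]
    - [0,3,88]
    - [0,3,88]
  dr:
    - [-0.004,0,0]
    - [-0.004,0,0]
    - [-0.004,0,0]
    - [-0.004,0,0]
    - [-0.004,0,0]
    - [-0.004,0,0]
    - [-0.004,0,0]
    - [-0.004,0,0]
    - [-0.004,0,0]
    - [-0.004,0,0]

```text
time: 3.95
ee_pos: [0.5098, 0.2888, 0.05]
orientation: [0.083, 0.854, -0.144, 0.493]
force: [0.0, 0.6, 0.3]
width: 0.0726
```

```bash
python3 - <<'E'
from h import *
o=snap('c')
for n,bx in(('top',(190,350,150,310)),('side',(270,430,280,440))):
    cv2.imwrite(f'pics/c_{n}c.png',cv2.resize(o[n]['img'][bx[0]:bx[1],bx[2]:bx[3],::-1],(560,560),interpolation=cv2.INTER_CUBIC))
s,p,Rm=pose(); print(s['q'].round(3),p,s['force'])
E
```

```text
[ 0.798  0.606 -0.994  2.025 -1.06  -1.601] [0.50968437 0.28905184 0.05017156] [ 0.87147933 -0.23386909 -0.17450857]
```

View pics/c_topc.png

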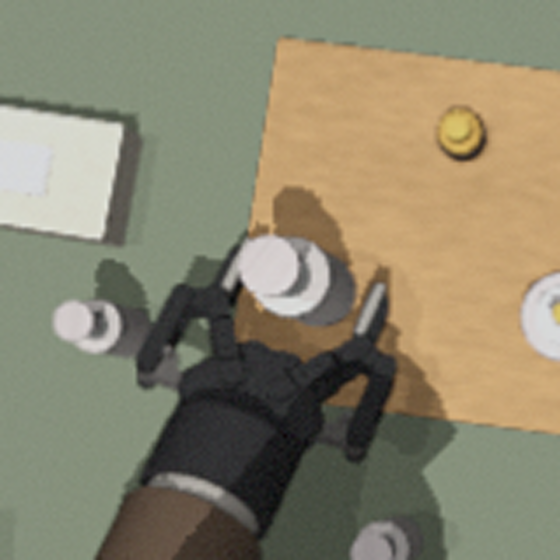

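View pics/c_sidec.png

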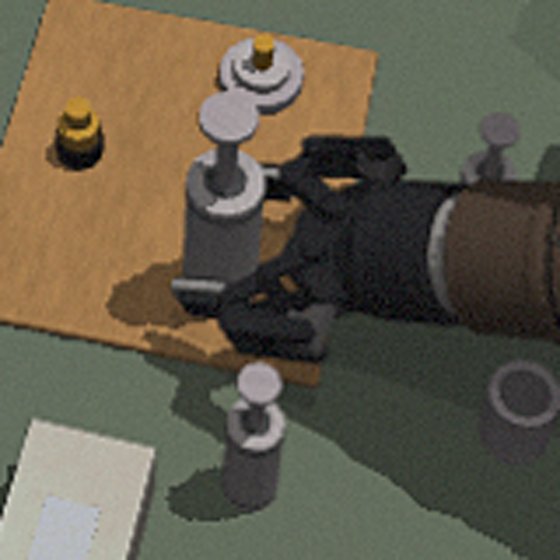

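The fingers straddle the tube, and both small cartridges are clear. Closing now.

Request:
apply_moves:
  travel:
    - [0,0,0]
    - [0,0,0]
    - [0,0,0]
    - [0,0,0]
    - [0,0,0]
    - [0,0,0]
    - [0,0,0]
    - [0,0,0]
    - [0,0,0]
    - [0,0,0]
  dr:
    - [0,0,0]
    - [0,0,0]
    - [0,0,0]
    - [0,0,0]
    - [0,0,0]
    - [0,0,0]
    - [0,0,0]
    - [0,0,0]
    - [0,0,0]
    - [0,0,0]
  jaw: 0
  grip_force: 80

```text
time: 5.3
ee_pos: [0.5099, 0.2892, 0.0505]
orientation: [0.083, 0.854, -0.143, 0.493]
force: [-4.6, 1.6, 4.9]
width: 0.042
```

```bash
python3 - <<'E'
from h import *
s,p,Rm=pose(); print(s['q'].round(3),p,s['force'],s['width'])
# lift in world z 150, and back 
print('up in tool',Rm.inv().apply([0,0,100]).round(1),'toward base -h',Rm.inv().apply([-50,17,0]).round(1))
E
```

```text
[ 0.798  0.606 -0.993  2.026 -1.061 -1.601] [0.50993991 0.28921576 0.05045218] [-4.59084453  1.61590268  4.90966809] 0.042030321972578964
up in tool [ 86.6   0.  -49.9] toward base -h [-26.4   0.3 -45.8]
```

Request:
apply_moves:
  travel:
    - [9,0,-5]
    - [26,0,-15]
    - [48,0,-27]
    - [70,0,-40]
    - [91,0,-52]
    - [113,0,-65]
    - [130,0,-75]
    - [147,0,-85]
    - [156,0,-90]
    - [156,0,-90]
  dr:
    - [0,0,0]
    - [0,0,0]
    - [0.05,0,-0.029]
    - [0.13,0,-0.075]
    - [0.22,0,-0.127]
    - [0.31,0,-0.179]
    - [0.4,0,-0.231]
    - [0.474,0,-0.274]
    - [0.474,0,-0.274]
    - [0.474,0,-0.274]

```text
time: 6.55
ee_pos: [0.4735, 0.3288, 0.2907]
orientation: [-0.015, 0.88, 0.074, 0.47]
force: [-1.3, -0.2, -4.4]
width: 0.0421
```

```bash
python3 - <<'E'
from h import *
s,p,Rm=pose(); print(s['q'].round(3),p,s['force'],s['width']); print(Rm.as_matrix().round(3))
E
```

```text
[ 0.724  0.026 -0.945  2.052 -0.564 -0.872] [0.47350497 0.32877704 0.29071517] [-1.30131253 -0.22497569 -4.35391883] 0.04208911413280571
[[ 0.548  0.144  0.824]
 [ 0.116 -0.989  0.096]
 [ 0.829  0.043 -0.558]]
```

```bash
cat > kin.py <<'E'
import numpy as np
from scipy.spatial.transform import Rotation as R
from scipy.optimize import least_squares
D=[([1.4966,.38551,.00676,-.00043,-1.19404,-.25858],[.20399,.59021,.23031],[.00101,.98618,-.1657,-.0001]),
([1.229,.257,-.949,1.372,-1.083,-1.153],[.42059,.31948,.21988],[.084,.854,-.144,.493]),
([1.063,.494,-1.033,1.726,-1.040,-1.524],[.4386,.31676,.09455],[.081,.854,-.143,.494]),
([.798,.606,-.994,2.025,-1.06,-1.601],[.50968,.28905,.05017],[.083,.854,-.144,.493]),
([.724,.026,-.945,2.052,-.564,-.872],[.4735,.32878,.29072],[-.015,.88,.074,.470])]
def fk(q,k):
    # axes: z,y,y,x,y,x style with signs
    o1,o2,o3,o4,o5,o6,h,a1,d,L2,a3,L4,L6,s2,s3,s4,s5,s6=k
    p=np.array([0,0,h]); r=R.from_rotvec([0,0,q[0]+o1])
    p=p+r.apply([a1,d,0]); r=r*R.from_rotvec([0,s2*q[1]+o2,0])
    p=p+r.apply([0,0,L2]); r=r*R.from_rotvec([0,s3*q[2]+o3,0])
    p=p+r.apply([L4,0,a3]); r=r*R.from_rotvec([s4*q[3]+o4,0,0])
    r=r*R.from_rotvec([0,s5*q[4]+o5,0]); p=p+r.apply([L6,0,0])
    r=r*R.from_rotvec([s6*q[5]+o6,0,0])
    return p,r*R.from_euler('y',90,degrees=True)
def res(x,sg):
    k=list(x)+list(sg); e=[]
    for q,p,w in D:
        P,r=fk(q,k); t=R.from_quat(np.array(w)[[1,2,3,0]])
        e+=list((P-p)*1000/1.0)+list((t.inv()*r).as_rotvec()*1000*.5)
    return e
if __name__=='__main__':
    import itertools
    rng=np.random.default_rng(0); best=None
    for sg in itertools.product([1,],[1,-1],[1,-1],[1,-1],[1,-1]):
        for t in range(12):
            x0=np.concatenate([rng.uniform(-3,3,6),[.33,.05,0,.4,.03,.4,.25]])
            x0[0]=0 if t%2 else -.2; x0[3]=rng.choice([0,np.pi,np.pi/2])
            s=least_squares(res,x0,args=(sg,),max_nfev=150)
            if best is None or s.cost<best[0]: best=(s.cost,sg,s.x); print(s.cost,sg,s.x.round(3),flush=True)
    np.save('k.npy',np.concatenate([best[2],best[1]]))
E
timeout 500 python3 kin.py
```

```text
412494.35672532266 (1, 1, 1, 1, 1) [ 0.11  -1.779 -1.288  2.53   2.632  2.272  0.207  0.106 -0.245 -0.517
 -0.079  0.081 -0.011]
412494.35633318214 (1, 1, 1, 1, 1) [ 0.109  1.363  1.854  2.53  -3.651  2.272  0.207  0.106 -0.245  0.517
 -0.079  0.081 -0.011]
130101.46116874152 (1, 1, 1, 1, 1) [-2.330e+00  8.060e-01 -4.870e-01  5.610e+00  2.264e+00 -2.959e+00
  7.900e-02 -6.720e-01  5.120e-01  5.340e-01 -1.140e-01 -6.400e-02
  1.000e-03]
64606.40982701906 (1, 1, 1, 1, -1) [-1.148  1.266  3.036 -2.82  -2.197  0.818  0.174 -0.203  0.422  0.71
  0.026  0.462  0.358]
64606.409817386564 (1, 1, 1, 1, -1) [-1.148  1.266  3.036  3.463  4.086  0.818  0.174 -0.203  0.422  0.71
  0.026  0.462  0.358]
64606.40981601996 (1, 1, 1, -1, -1) [-1.148  1.266 -3.247  0.322  2.197 -2.323  0.174 -0.203  0.422  0.71
  0.026  0.462  0.358]
64606.40980777718 (1, 1, 1, -1, -1) [-1.148  1.266  3.036  0.322  2.197 -2.323  0.174 -0.203  0.422  0.71
  0.026  0.462  0.358]
64606.40980506013 (1, 1, -1, 1, -1) [-1.148 -1.876  3.036  2.82   0.945 -5.465  0.174 -0.203  0.422 -0.71
 -0.026 -0.462  0.358]
11146.26027669767 (1, -1, 1, 1, -1) [-0.051  0.49  -3.63   3.202  3.156 -4.71   0.169  0.049 -0.046  0.438
 -0.049 -0.222  0.183]
11146.260270545903 (1, -1, 1, 1, -1) [-0.051  0.49  -3.63   3.202  3.156  1.573  0.169  0.049 -0.046  0.438
 -0.049 -0.222  0.183]
11146.26026950607 (1, -1, 1, 1, -1) [-0.051 -2.651 -0.488  3.202 -3.127  1.573  0.169  0.049 -0.046 -0.438
 -0.049 -0.222  0.183]
11146.260269031776 (1, -1, 1, -1, -1) [-0.051  0.49   2.653  0.06   3.127  4.715  0.169  0.049 -0.046  0.438
 -0.049 -0.222  0.183]
11146.260269028984 (1, -1, 1, -1, -1) [-0.051  0.49  -3.63   0.06  -3.156 -1.569  0.169  0.049 -0.046  0.438
 -0.049 -0.222  0.183]
```

```bash
sed -i 's/o1,o2,o3,o4,o5,o6,h,a1,d,L2,a3,L4,L6,s2/o1,o2,o3,o4,o5,o6,h,a1,d,L2,a3,L4,L6,e,s2/; s/r.apply(\[L6,0,0\])/r.apply([L6,e,0])/' kin.py
sed -i '/__main__/,$d' kin.py
cat > fit.py <<'E'
from kin import *
import itertools
best=None
for s4,s5,s6,o6,e in itertools.product([1,-1],[1,-1],[1,-1],[0,np.pi/2,np.pi,-np.pi/2],[.15,-.15]):
    x0=np.array([0,0,0,0,0,o6,.2,0.,0,.4,0,.4,.3,e]); sg=(1,-1,s4,s5,s6)
    s=least_squares(res,x0,args=(sg,),max_nfev=100)
    if best is None or s.cost<best[0]-1e-3: best=(s.cost,sg,s.x); print(s.cost,sg,s.x.round(3),flush=True)
np.save('k.npy',np.concatenate([best[2],best[1]])); print(np.round(res(best[2],best[1]),2))
E
timeout 500 python3 fit.py
```

```text
441008.76218285604 (1, -1, 1, 1, 1) [ 1.295  1.272  0.93  -1.024 -0.091  0.569  0.274 -0.441 -0.59   0.375
  0.092 -0.046 -0.049  0.02 ]
347580.12811481464 (1, -1, 1, 1, 1) [-2.75   1.364 -2.148 -3.669 -0.496  5.474  0.137 -0.827  0.379  0.281
  0.098  0.102 -0.034 -0.033]
34719.412643094955 (1, -1, 1, 1, -1) [ 1.081  0.063 -2.409 -0.43  -1.475 -0.688  0.193 -0.171 -0.387  0.492
 -0.115 -0.234  0.2   -0.232]
0.6215533818557312 (1, -1, -1, 1, -1) [-0.    -3.142  3.142  3.142 -0.     1.571  0.161  0.    -0.    -0.564
  0.     0.422  0.297  0.16 ]
[ 0.01  0.01  0.01 -0.09  0.01  0.1   0.04 -0.21 -0.13 -0.52 -0.07  0.18
 -0.11  0.39  0.    0.4  -0.47 -0.27  0.04 -0.26  0.04  0.09  0.21 -0.16
 -0.    0.07  0.07  0.14  0.18  0.15]
```

```bash
cat >> kin.py <<'E'
k=np.load('k.npy')
LO=np.array([-3.14,-1.21,-1.07,-3.16,-2.99,-3.1]); HI=np.array([3.14,2.06,1.41,2.05,-.16,3.1])
def ik(p,r,seed):
    f=lambda q:np.concatenate([(fk(q,k)[0]-p)*5,(r.inv()*fk(q,k)[1]).as_rotvec()])
    s=least_squares(f,np.clip(seed,LO+.01,HI-.01),bounds=(LO,HI)); return s.x,np.abs(s.fun).max()
def iks(p,r,n=40,seed=0):
    g=np.random.default_rng(seed); out=[]
    for _ in range(n):
        q,e=ik(p,r,g.uniform(LO,HI))
        if e<1e-4 and not any(np.abs(q-w).max()<.02 for w in out): out.append(q)
    return out
th=np.radians(12.4); ex=np.array([-np.cos(th),-np.sin(th),0]); ey=np.array([np.sin(th),-np.cos(th),0]); o=np.array([.5418,-.206,0])
c=np.array([.866,0,-.5]); cp=np.array([.5,0,.866]); MID=np.array([.0034,0,-.0241])
def Rfor(axis,down):  # tool rotation: c->axis, cp->down
    A=np.column_stack([c,cp,np.cross(c,cp)]); B=np.column_stack([axis,down,np.cross(axis,down)])
    return R.from_matrix(B@np.linalg.inv(A))
E
python3 - <<'E'
from kin import *
np.set_printoptions(precision=3,suppress=True)
r=Rfor(ex,np.array([0,0,-1.])); print(r.as_matrix())
for Z in(.06,.17,.25):
    mid=o+ex*-.062+[0,0,Z]; p=mid-r.apply(MID); print(Z,p)
    for q in iks(p,r): print('  ',q)
E
```

```text
[[-0.846 -0.215  0.488]
 [-0.186  0.977  0.107]
 [-0.5   -0.    -0.866]]
0.06 [ 0.617 -0.189  0.041]
   [-0.181  0.492 -0.29  -0.588 -0.356 -0.663]
0.17 [ 0.617 -0.189  0.151]
   [-0.15   0.332 -0.267 -0.377 -0.508 -0.918]
0.25 [ 0.617 -0.189  0.231]
   [-0.141  0.242 -0.196 -0.29  -0.657 -1.026]
```

```bash
cat > path.py <<'E'
from kin import *
np.set_printoptions(precision=3,suppress=True)
def plan(q0,q1,n,show=True,p0=None,r0=None):
    if p0 is None: p0,r0=fk(q0,k)
    for i in range(1,n+1):
        q=q0+(q1-q0)*i/n; p,r=fk(q,k); mid=p+r.apply(MID); ax=r.apply(c)
        lo=min((mid+ax*.121)[2]-.016,(mid-ax*.0575)[2])-.0
        print(i,'tr',(r0.inv().apply(p-p0)*1e3).round(1).tolist(),'dr',(r0.inv()*r).as_rotvec().round(3).tolist(),'p',p.round(3),'low',round(lo,3),'mid',mid.round(3),'step',np.degrees((fk(q0+(q1-q0)*(i-1)/n,k)[1].inv()*r).magnitude()).round(1))
E
python3 - <<'E'
from path import *
from h import pose
s,p,Rm=pose(); q0=s['q']
print(fk(q0,k)[0],p)
r=Rfor(ex,np.array([0,0,-1.])); mid=o+ex*-.062+[0,0,.2]; q1,e=ik(mid-r.apply(MID),r,np.array([-.14,.24,-.2,-.29,-.66,-1.03])); print(q1,e)
plan(q0,q1,20)
E
```

```text
[0.474 0.329 0.291] [0.474 0.329 0.291]
[-0.145  0.295 -0.245 -0.339 -0.561 -0.964] 8.150705110843148e-10
1 tr [21.3, 39.9, 23.4] dr [-0.078, -0.024, 0.141] p [0.51  0.294 0.297] low 0.256 mid [0.493 0.293 0.313] step 9.3
2 tr [37.9, 81.8, 43.6] dr [-0.153, -0.046, 0.283] p [0.542 0.256 0.301] low 0.261 mid [0.525 0.257 0.318] step 9.3
3 tr [49.9, 124.9, 60.7] dr [-0.225, -0.065, 0.426] p [0.569 0.217 0.303] low 0.265 mid [0.552 0.219 0.321] step 9.3
4 tr [57.3, 168.3, 74.6] dr [-0.294, -0.083, 0.571] p [0.591 0.176 0.304] low 0.267 mid [0.575 0.179 0.322] step 9.2
5 tr [60.4, 211.1, 85.6] dr [-0.36, -0.098, 0.717] p [0.608 0.135 0.302] low 0.268 mid [0.592 0.139 0.321] step 9.2
6 tr [59.4, 252.5, 93.8] dr [-0.423, -0.112, 0.865] p [0.62  0.095 0.298] low 0.267 mid [0.605 0.099 0.318] step 9.2
7 tr [54.8, 291.9, 99.7] dr [-0.482, -0.123, 1.013] p [0.628 0.056 0.293] low 0.264 mid [0.614 0.06  0.313] step 9.2
8 tr [47.1, 328.7, 103.5] dr [-0.536, -0.133, 1.163] p [0.632 0.019 0.286] low 0.261 mid [0.619 0.023 0.306] step 9.2
9 tr [36.8, 362.3, 105.7] dr [-0.587, -0.14, 1.314] p [ 0.63
[... 739 characters left out ...]
] p [ 0.609 -0.152  0.215] low 0.217 mid [ 0.598 -0.152  0.236] step 8.9
16 tr [-55.2, 501.6, 110.5] dr [-0.78, -0.147, 2.401] p [ 0.607 -0.163  0.205] low 0.211 mid [ 0.595 -0.164  0.226] step 8.9
17 tr [-63.8, 509.9, 113.6] dr [-0.776, -0.142, 2.56] p [ 0.606 -0.172  0.196] low 0.206 mid [ 0.594 -0.174  0.217] step 8.9
18 tr [-69.7, 516.7, 117.9] dr [-0.763, -0.137, 2.719] p [ 0.607 -0.179  0.189] low 0.203 mid [ 0.594 -0.181  0.21 ] step 8.8
19 tr [-72.7, 522.6, 123.4] dr [-0.737, -0.132, 2.878] p [ 0.611 -0.185  0.184] low 0.195 mid [ 0.597 -0.187  0.204] step 8.8
20 tr [-72.4, 528.1, 129.9] dr [-0.699, -0.126, 3.036] p [ 0.617 -0.189  0.181] low 0.184 mid [ 0.602 -0.193  0.2  ] step 8.8
```

Request:
apply_moves:
  travel:
    - [10,20,12]
    - [21,40,23]
    - [38,82,44]
    - [50,125,61]
    - [57,168,75]
    - [60,211,86]
    - [59,252,94]
    - [55,292,100]
    - [47,329,104]
    - [47,329,104]
  dr:
    - [-0.04,-0.012,0.07]
    - [-0.078,-0.024,0.141]
    - [-0.153,-0.046,0.283]
    - [-0.225,-0.065,0.426]
    - [-0.294,-0.083,0.571]
    - [-0.36,-0.098,0.717]
    - [-0.423,-0.112,0.865]
    - [-0.482,-0.123,1.013]
    - [-0.536,-0.133,1.163]
    - [-0.536,-0.133,1.163]

```text
time: 7.8
ee_pos: [0.6328, 0.0178, 0.2836]
orientation: [-0.04, 0.776, -0.536, 0.33]
force: [0.2, 1.2, -5.0]
width: 0.0424
```

```bash
python3 - <<'E'
from path import *
from h import pose
s,p,Rm=pose(); q0=s['q']; print(q0,p,fk(q0,k)[0],s['force'],s['width'])
r=Rfor(ex,np.array([0,0,-1.])); mid=o+ex*-.062+[0,0,.2]; q1,e=ik(mid-r.apply(MID),r,np.array([-.14,.24,-.2,-.29,-.66,-1.03])); print(q1,e)
plan(q0,q1,12)
E
```

```text
[ 0.375  0.139 -0.663  1.092 -0.565 -0.908] [0.633 0.018 0.284] [0.633 0.018 0.283] [ 0.241  1.23  -5.019] 0.04242357759751668
[-0.145  0.295 -0.245 -0.339 -0.561 -0.964] 8.150705110843148e-10
1 tr [25.6, 17.2, 16.8] dr [-0.05, -0.02, 0.15] p [ 0.634 -0.016  0.275] low 0.253 mid [ 0.622 -0.012  0.296] step 9.1
2 tr [47.6, 35.5, 32.2] dr [-0.095, -0.041, 0.3] p [ 0.632 -0.047  0.266] low 0.248 mid [ 0.62  -0.044  0.287] step 9.1
3 tr [65.9, 54.3, 46.2] dr [-0.137, -0.063, 0.451] p [ 0.628 -0.075  0.256] low 0.242 mid [ 0.617 -0.072  0.277] step 9.1
4 tr [80.8, 72.8, 59.0] dr [-0.175, -0.087, 0.602] p [ 0.624 -0.1    0.245] low 0.235 mid [ 0.613 -0.097  0.267] step 9.0
5 tr [92.5, 90.3, 70.7] dr [-0.208, -0.113, 0.753] p [ 0.618 -0.12   0.234] low 0.229 mid [ 0.608 -0.119  0.256] step 9.0
6 tr [101.3, 106.0, 81.4] dr [-0.238, -0.14, 0.904] p [ 0.613 -0.138  0.224] low 0.222 mid [ 0.603 -0.137  0.245] step 9.0
7 tr [107.8, 119.6, 91.2] dr [-0.263, -0.17, 1.055] p [ 0.609 -0.152  0.213] low 0.216 mid [ 0.598 -0.152  0.235] step 8.9
8 tr [112.5, 130.5, 100.4] dr [-0.283, -0.202, 1.206] p [ 0.607 -0.163  0.204] low 0.21 mid [ 0.595 -0.164  0.225] step 8.9
9 tr [116.0, 138.4, 108.9] dr [-0.299, -0.237, 1.356] p [ 0.606 -0.172  0.196] low 0.206 mid [ 0.594 -0.174  0.217] step 8.9
10 tr [119.1, 143.2, 117.0] dr [-0.31, -0.275, 1.505] p [ 0.607 -0.179  0.189] low 0.202 mid [ 0.594 -0.181  0.209] step 8.8
11 tr [122.3, 144.6, 124.6] dr [-0.316, -0.316, 1.653] p [ 0.611 -0.185  0.184] low 0.195 mid [ 0.597 -0.187  0.204] step 8.8
12 tr [126.4, 142.8, 131.8] dr [-0.317, -0.362, 1.799] p [ 0.617 -0.189  0.181] low 0.184 mid [ 0.602 -0.193  0.2  ] step 8.7
```

Commanded poses track the plan. Continuing along it.

Request:
apply_moves:
  travel:
    - [26,17,17]
    - [48,36,32]
    - [66,54,46]
    - [81,73,59]
    - [93,90,71]
    - [101,106,81]
    - [108,120,91]
    - [113,131,100]
    - [116,138,109]
    - [119,143,117]
  dr:
    - [-0.05,-0.02,0.15]
    - [-0.095,-0.041,0.3]
    - [-0.137,-0.063,0.451]
    - [-0.175,-0.087,0.602]
    - [-0.208,-0.113,0.753]
    - [-0.238,-0.14,0.904]
    - [-0.263,-0.17,1.055]
    - [-0.283,-0.202,1.206]
    - [-0.299,-0.237,1.356]
    - [-0.31,-0.275,1.505]

```text
time: 9.05
ee_pos: [0.6081, -0.1759, 0.1889]
orientation: [0.211, -0.235, 0.948, -0.033]
force: [-1.2, 0.6, -4.2]
width: 0.0422
```

```bash
python3 - <<'E'
from path import *
from h import pose,rel
s,p,Rm=pose(); q0=s['q']; print(q0,p,fk(q0,k)[0],s['force'],s['width'])
r=Rfor(ex,np.array([0,0,-1.]))
for Z in(.2,.12):
    mid=o+ex*-.062+[0,0,Z]; print(rel(p,Rm,mid-r.apply(MID),r))
E
```

```text
[-0.057  0.27  -0.308 -0.111 -0.569 -0.948] [ 0.608 -0.176  0.189] [ 0.608 -0.176  0.189] [-1.161  0.606 -4.218] 0.04222730180926694
(array([  2.2, -14.6,  10.5]), array([-0.04 , -0.104,  0.284]))
(array([32.9, -1.7, 83.3]), array([-0.04 , -0.104,  0.284]))
```

Request:
apply_moves:
  travel:
    - [1,-7,4]
    - [2,-14,10]
    - [4,-14,14]
    - [9,-12,26]
    - [16,-9,42]
    - [23,-6,58]
    - [27,-4,68]
    - [29,-3,74]
    - [29,-3,74]
    - [29,-3,74]
  dr:
    - [-0.02,-0.052,0.142]
    - [-0.04,-0.104,0.284]
    - [-0.04,-0.104,0.284]
    - [-0.04,-0.104,0.284]
    - [-0.04,-0.104,0.284]
    - [-0.04,-0.104,0.284]
    - [-0.04,-0.104,0.284]
    - [-0.04,-0.104,0.284]
    - [-0.04,-0.104,0.284]
    - [-0.04,-0.104,0.284]

```text
time: 10.3
ee_pos: [0.6195, -0.1906, 0.1154]
orientation: [0.261, -0.106, 0.959, 0.026]
force: [1.0, 0.1, -4.1]
width: 0.0422
```

```bash
python3 - <<'E'
from path import *
from h import *
F=snap('d')
for n,bx in(('top',(170,330,410,570)),('side',(80,240,260,420))):
    cv2.imwrite(f'pics/d_{n}c.png',cv2.resize(F[n]['img'][bx[0]:bx[1],bx[2]:bx[3],::-1],(560,560),interpolation=cv2.INTER_CUBIC))
s,p,Rm=pose(); q0=s['q']; print(q0,p,s['force'],s['width'])
mid=p+Rm.apply(MID); ax=Rm.apply(c); print('model mid cradle',(mid-o)@ex,(mid-o)@ey,mid[2],'axis',ax@ex,ax@ey,ax[2])
for n in F: print(n,proj(F[n],[mid,mid+.1185*ax,mid+.0575*ax,mid-.0575*ax]))
E
```

```text
[-0.158  0.381 -0.282 -0.437 -0.442 -0.839] [ 0.619 -0.191  0.115] [ 0.732 -0.115 -4.458] 0.04203854735829509
model mid cradle -0.06399888227425199 0.0014813684843293987 0.13449950264246038 axis 0.9999420843661267 0.002655798913175278 -0.008048269730736135
side [[310.634 145.143]
 [358.175 141.26 ]
 [333.779 143.262]
 [287.33  147.02 ]]
top [[484.653 208.009]
 [500.312 267.346]
 [492.283 236.633]
 [476.987 179.771]]
```

View pics/d_topc.png

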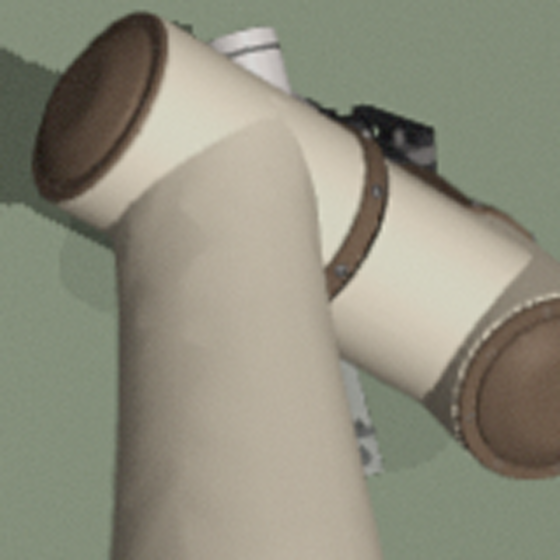

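View pics/d_sidec.png

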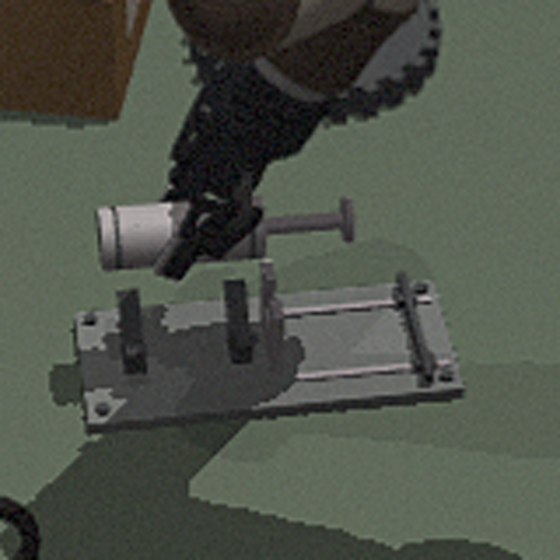

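```bash
cat > meas.py <<'E'
from path import *
from h import *
def tube(f,bx,zr,Xr=(-135,-80),r=22):
    C=cloud(f); s=np.zeros(C.shape[:2],bool); s[bx[0]:bx[1],bx[2]:bx[3]]=1; s&=f['range_z']>0
    X=(C-o)@ex*1e3; Y=(C-o)@ey*1e3; z=C[...,2]*1e3
    m=s&(X>Xr[0])&(X<Xr[1])&(z>zr[0])&(z<zr[1])&(abs(Y)<45)
    x,y,zz=X[m],Y[m],z[m]
    f2=lambda a:np.hypot(y-a[0]-a[1]*(x-x.mean()),zz-a[2]-a[3]*(x-x.mean()))-r
    S=least_squares(f2,[0,0,np.mean(zr),0],loss='soft_l1'); print('n',m.sum(),'x',x.min(),x.max(),'meanX',x.mean(),'Y,slope,z,slope',S.x,'rms',np.sqrt((S.fun**2).mean()))
    return S.x
E
python3 - <<'E'
from meas import *
F=load('d_side.pkl')
img=F['img']
tube(F,(130,160,284,310),(105,175))
C=cloud(F); X=(C-o)@ex*1e3;Y=(C-o)@ey*1e3;z=C[...,2]*1e3
s=np.zeros(X.shape,bool); s[130:150,350:364]=1; m=s&(z>100)&(F['range_z']>0)
print('disc',m.sum(),np.percentile(X[m],[0,50,100]),np.percentile(Y[m],[0,50,100]),np.percentile(z[m],[0,50,100]))
m=s*0>0; m[136:148,340:352]=1; m&=(z>100)&(F['range_z']>0)
print('rod',m.sum(),np.median(X[m]),np.percentile(Y[m],[0,50,100]),np.percentile(z[m],[0,50,100]))
E
```

```text
n 315 x -120.68851046841279 -80.02217108012326 meanX -100.25948668019183 Y,slope,z,slope [ -0.515  -0.044 132.782  -0.02 ] rms 3.2213235860633063
disc 82 [32.456 51.819 57.663] [-18.323  -5.266  12.018] [118.217 136.235 150.114]
rod 58 22.846576563812516 [-10.277  -3.417   3.799] [126.443 134.946 140.409]
```

```bash
python3 - <<'E'
from meas import *
s,p,Rm=pose()
r=Rfor(ex,np.array([0,0,-1.]))
for Z in(.1345,.09,.066,.061):
    mid=o+ex*-.062+[0,0,Z]; print(Z,*[x.tolist() for x in rel(p,Rm,mid-r.apply(MID),r)])
E
```

```text
0.1345 [1.9, 1.6, -1.0] [-0.0044, 0.0081, 0.0056]
0.09 [24.5, 1.9, 37.4] [-0.0044, 0.0081, 0.0056]
0.066 [36.6, 2.0, 58.0] [-0.0044, 0.0081, 0.0056]
0.061 [39.2, 2.1, 62.4] [-0.0044, 0.0081, 0.0056]
```

Request:
apply_moves:
  travel:
    - [2,1.6,-1]
    - [5,1.6,5]
    - [10,1.7,13]
    - [15,1.8,21]
    - [20,1.9,29.5]
    - [24.5,1.9,37.4]
    - [29,1.9,45]
    - [33,2,52]
    - [36.6,2,58]
    - [36.6,2,58]
  dr:
    - [-0.004,0.008,0.006]
    - [-0.004,0.008,0.006]
    - [-0.004,0.008,0.006]
    - [-0.004,0.008,0.006]
    - [-0.004,0.008,0.006]
    - [-0.004,0.008,0.006]
    - [-0.004,0.008,0.006]
    - [-0.004,0.008,0.006]
    - [-0.004,0.008,0.006]
    - [-0.004,0.008,0.006]

```text
time: 11.65
ee_pos: [0.6165, -0.1894, 0.0455]
orientation: [0.256, -0.104, 0.961, 0.028]
force: [0.4, -0.5, -3.5]
width: 0.0423
```

```bash
cat > st.py <<'E'
from meas import *
import sys
from rig import grab_frame
def look(tag,both=False):
    for n,bx in (('side',(100,220,260,420)),('top',(170,330,410,570)))[:2 if both else 1]:
        f=grab_frame(n); pickle.dump(f,open(f'{tag}_{n}.pkl','wb'))
        cv2.imwrite(f'pics/{tag}_{n}c.png',cv2.resize(f['img'][bx[0]:bx[1],bx[2]:bx[3],::-1],None,fx=3.75 if n=='top' else 5,fy=3.75 if n=='top' else 5,interpolation=cv2.INTER_CUBIC))
    s,p,Rm=pose(); print('q',s['q'],p,'F',s['force'],'M',s['moment'],'w',s['width'])
    mid=p+Rm.apply(MID); ax=Rm.apply(c); print('mid cradle',((mid-o)@ex*1e3).round(1),((mid-o)@ey*1e3).round(1),(mid[2]*1e3).round(1),'axis',ax@ey,ax[2])
    return s,p,Rm
E
python3 -c "
from st import *
look('e')"
```

```text
q [-0.178  0.483 -0.291 -0.573 -0.362 -0.683] [ 0.617 -0.189  0.046] F [-0.823  0.576 -3.298] M [-0.245  1.477 -0.008] w 0.04168059199131728
mid cradle -61.6 -0.1 65.1 axis -0.0007005746331618196 0.0013971268055594233
```

View pics/e_sidec.png

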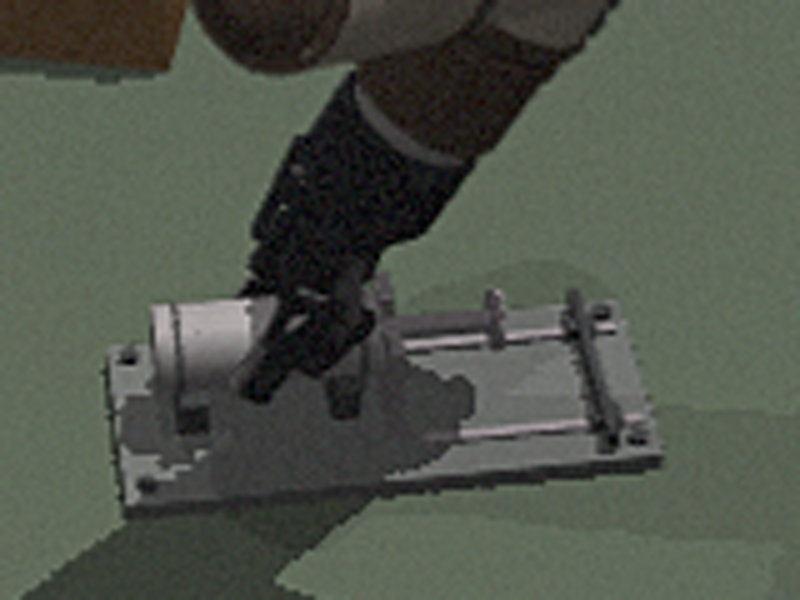

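Request:
apply_moves:
  travel:
    - [0.3,0,0.4]
    - [0.5,0,0.9]
    - [0.8,0,1.3]
    - [1,0,1.7]
    - [1.2,0,2.1]
    - [1.5,0,2.6]
    - [1.7,0,3]
    - [2,0,3.5]
    - [2,0,3.5]
    - [2,0,3.5]
  dr:
    - [0,0,0]
    - [0,0,0]
    - [0,0,0]
    - [0,0,0]
    - [0,0,0]
    - [0,0,0]
    - [0,0,0]
    - [0,0,0]
    - [0,0,0]
    - [0,0,0]

```text
time: 12.95
ee_pos: [0.6176, -0.1902, 0.0434]
orientation: [0.258, -0.104, 0.96, 0.027]
force: [-2.5, -2.8, 4.8]
width: 0.0419
```

```bash
python3 -c "
from st import *
look('f')"
```

```text
q [-0.18   0.488 -0.29  -0.582 -0.357 -0.671] [ 0.618 -0.19   0.043] F [-3.099 -3.02   5.465] M [-0.734  0.925 -0.249] w 0.04191388350044187
mid cradle -62.4 0.8 62.5 axis -0.0009635905702346542 -0.0014639303624375821
```

Request:
apply_moves:
  travel:
    - [0,-0.3,0]
    - [0,-0.7,0]
    - [0,-1,0]
    - [0.1,-1,0.2]
    - [0.2,-1,0.4]
    - [0.3,-1,0.6]
    - [0.5,-1,0.9]
    - [0.5,-1,0.9]
    - [0.5,-1,0.9]
    - [0.5,-1,0.9]
  dr:
    - [0,0,0]
    - [0,0,0]
    - [0,0,0]
    - [0,0,0]
    - [0,0,0]
    - [0,0,0]
    - [0,0,0]
    - [0,0,0]
    - [0,0,0]
    - [0,0,0]

```text
time: 14.25
ee_pos: [0.618, -0.1909, 0.0425]
orientation: [0.258, -0.104, 0.96, 0.027]
force: [-1.5, -3.5, 8.5]
width: 0.0423
```

```bash
python3 -c "
from st import *
look('g')"
```

```text
q [-0.182  0.49  -0.288 -0.585 -0.357 -0.666] [ 0.618 -0.191  0.043] F [-3.021 -2.369  8.205] M [-0.45   0.621 -0.186] w 0.041830934590643166
mid cradle -62.6 1.6 61.7 axis -0.0006263801203258171 -0.001714247484620346
```

Request:
apply_moves:
  travel:
    - [0,0,0]
    - [0,0,0]
    - [0,0,0]
    - [0,0,0]
    - [0,0,0]
    - [0,0,-4]
    - [0,0,-12]
    - [0,0,-22]
    - [0,0,-34]
    - [0,0,-46]
  dr:
    - [0,0,0]
    - [0,0,0]
    - [0,0,0]
    - [0,0,0]
    - [0,0,0]
    - [0,0,0]
    - [0,0,0]
    - [0,0,0]
    - [0,0,0]
    - [0,0,0]
  jaw: 0.85

```text
time: 15.55
ee_pos: [0.594, -0.1954, 0.0819]
orientation: [0.257, -0.104, 0.96, 0.028]
force: [-0.1, -0.1, 0.2]
width: 0.0725
```

```bash
python3 -c "
from st import *
look('i')"
```

```text
q [-0.19   0.401 -0.324 -0.523 -0.406 -0.727] [ 0.594 -0.196  0.083] F [-0.751  0.059  1.591] M [-0.15   0.994  0.042] w 0.07247029210466725
mid cradle -38.3 1.1 102.6 axis -0.0005253593831606811 -0.00108683297124329
```

View pics/i_sidec.png

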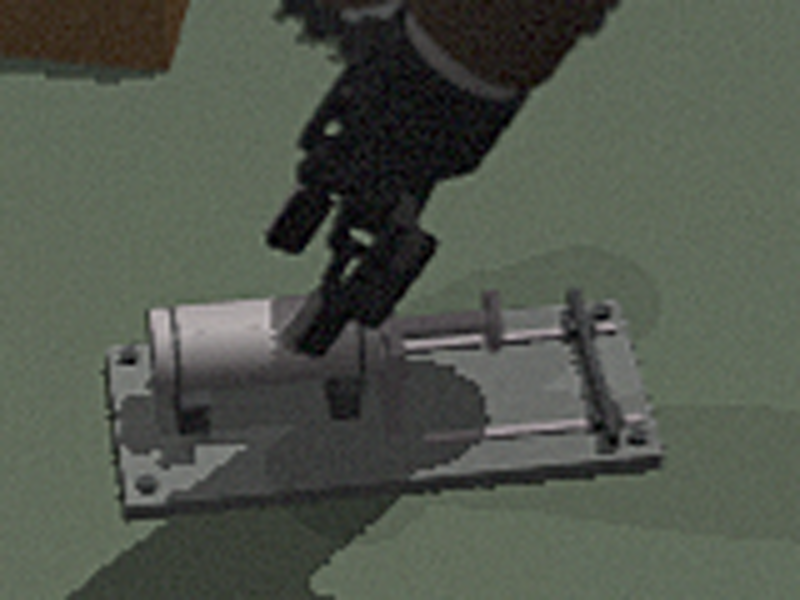

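```bash
python3 - <<'E'
from st import *
s,p,Rm=pose()
rd=R.from_matrix(np.column_stack([ex,[-.2147,.9767,0],[0,0,-1]])); q=s['q']
for X,Z in((-0.010,.17),(.036,.17),(.036,.09),(.036,.041),(.0925,.041)):
    P=o+ex*X+ey*.001+[0,0,Z]; q,e=ik(P,rd,q); print(X,Z,q,e,*[x.tolist() for x in rel(p,Rm,P,rd)])
E
```

```text
-0.01 0.17 [-0.08   0.373 -0.173  0.    -1.025 -1.274] 5.551115123125783e-16 [-5.9, 0.0, -96.6] [-0.001, 0.5247, -0.0003]
0.036 0.17 [-0.106  0.312 -0.266  0.    -0.992 -1.248] 3.2017091934547556e-10 [33.9, 0.0, -119.6] [-0.001, 0.5247, -0.0003]
0.036 0.09 [-0.106  0.405 -0.361  0.    -0.805 -1.248] 2.7755575615628914e-15 [74.0, 0.1, -50.4] [-0.001, 0.5247, -0.0003]
0.036 0.041 [-0.106  0.473 -0.406  0.    -0.692 -1.248] 1.7972378697593845e-11 [98.5, 0.1, -8.0] [-0.001, 0.5247, -0.0003]
0.0925 0.041 [-0.144  0.416 -0.517  0.    -0.638 -1.21 ] 2.8837767536929424e-12 [147.4, 0.1, -36.3] [-0.001, 0.5247, -0.0003]
```

Request:
apply_moves:
  travel:
    - [0,0,-20]
    - [0,0,-45]
    - [0,0,-70]
    - [0,0,-92]
    - [10,0,-100]
    - [20,0,-108]
    - [30,0,-116]
    - [34,0,-120]
    - [34,0,-120]
    - [34,0,-120]
  dr:
    - [0,0,0]
    - [0,0,0]
    - [0,0.08,0]
    - [0,0.2,0]
    - [0,0.32,0]
    - [0,0.44,0]
    - [-0.001,0.52,0]
    - [-0.001,0.525,0]
    - [-0.001,0.525,0]
    - [-0.001,0.525,0]
  jaw: 0.5

```text
time: 16.85
ee_pos: [0.5068, -0.2146, 0.1682]
orientation: [-0.001, -0.108, 0.994, 0.001]
force: [0.4, -1.4, 0.5]
width: 0.0425
```

```bash
python3 - <<'E'
from st import *
s,p,Rm=look('j',True)
F=load('j_side.pkl'); 
T=tube(F,(120,200,284,315),(48,90),(-125,-75))
C=cloud(F); X=(C-o)@ex*1e3;Y=(C-o)@ey*1e3;z=C[...,2]*1e3; ok=F['range_z']>0
bx=np.zeros(X.shape,bool); bx[100:220,260:420]=1
m=bx&ok&(X>35)&(X<75)&(z>50)&(z<80)&(abs(Y)<25); print('disc/rod X',np.percentile(X[m],[50,90,98,100]))
m2=m&(X>45); print('disc z',np.percentile(z[m2],[2,98]),'Y',np.percentile(Y[m2],[2,98]))
m=bx&ok&(X>12)&(X<40)&(z>50)&(z<80)&(abs(Y)<25); print('rod',m.sum(),np.median(Y[m]),np.percentile(z[m],[5,50,95]))
m=bx&ok&(X>-135)&(X<-90)&(z>50)&(z<85)&(abs(Y)<30);print('rear',np.percentile(X[m],[0,2]))
rd=R.from_matrix(np.column_stack([ex,[-.2147,.9767,0],[0,0,-1]]))
for X_,Z in((.036,.09),(.036,.041)):
    print(*[x.tolist() for x in rel(p,Rm,o+ex*X_+ey*.001+[0,0,Z],rd)])
E
```

```text
q [-0.106  0.315 -0.266 -0.001 -0.991 -1.248] [ 0.507 -0.215  0.168] F [ 0.86  -0.032 -1.016] M [-0.035 -0.099  0.029] w 0.042807924106613215
mid cradle 39.2 0.9 192.2 axis 8.72075370806241e-05 0.5017404474693676
n 317 x -118.81893364255824 -75.01017847003882 meanX -97.46287321987688 Y,slope,z,slope [-0.274  0.02  59.245  0.023] rms 3.7985843304204483
disc/rod X [52.671 57.729 58.329 58.916]
disc z [55.111 75.817] Y [-15.136  10.806]
rod 52 -2.7648405468148325 [58.031 63.361 67.846]
rear [-118.819 -118.674]
[-0.0, -0.3, 78.1] [0.0015, -0.002, -0.0007]
[-0.1, -0.3, 127.1] [0.0015, -0.002, -0.0007]
```

View pics/j_sidec.png

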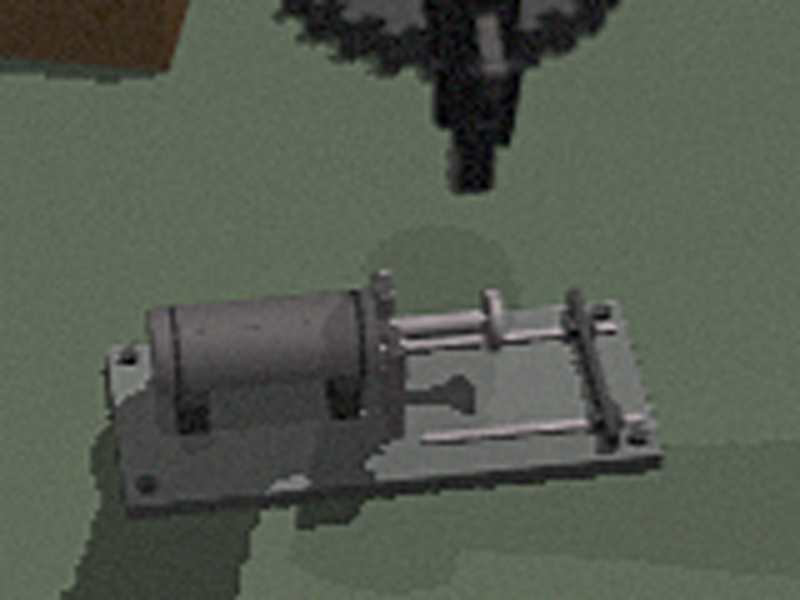

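View pics/j_topc.png

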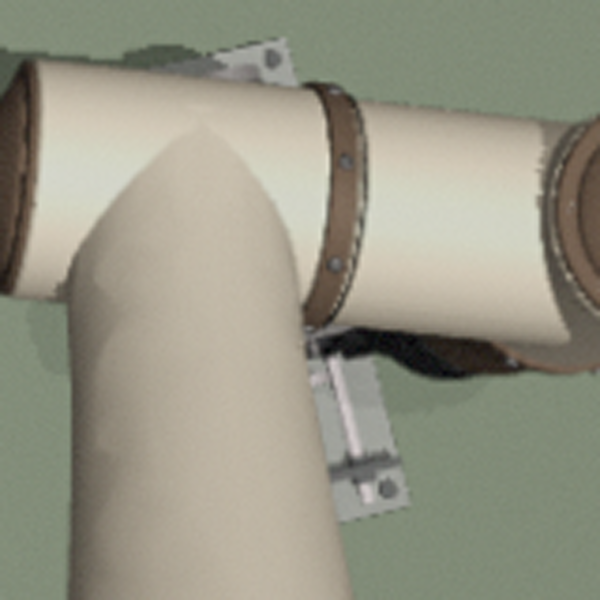

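The side view shows the tube in both saddles, with the rod through the fork slot and the disc (crop 491,318) short of the bar. Going down onto the rod.

Request:
apply_moves:
  travel:
    - [0,0,10]
    - [-1,0,26]
    - [-2,0,44]
    - [-2,0,62]
    - [-2,0,80]
    - [-2,0,96]
    - [-2,0,110]
    - [-2,0,120]
    - [-2,0,127]
    - [-2,0,127]
  dr:
    - [0,0,0]
    - [0,-0.002,0]
    - [0,-0.002,0]
    - [0,-0.002,0]
    - [0,-0.002,0]
    - [0,-0.002,0]
    - [0,-0.002,0]
    - [0,-0.002,0]
    - [0,-0.002,0]
    - [0,-0.002,0]

```text
time: 18.2
ee_pos: [0.5086, -0.2139, 0.0405]
orientation: [-0.001, -0.108, 0.994, 0.001]
force: [-0.1, -1.2, 0.3]
width: 0.0427
```

```bash
python3 - <<'E'
from st import *
s,p,Rm=look('k')
print('TCP cradle',(p-o)@ex,(p-o)@ey,p[2])
E
```

```text
q [-0.105  0.476 -0.4   -0.002 -0.696 -1.248] [ 0.509 -0.214  0.041] F [0.419 0.048 0.252] M [-0.042  0.008 -0.005] w 0.04253444161210516
mid cradle 37.2 0.7 65.1 axis 0.0005072609597175344 0.5003702916312422
TCP cradle 0.03384429766100204 0.000673899018527931 0.04098913181782243
```

View pics/k_sidec.png

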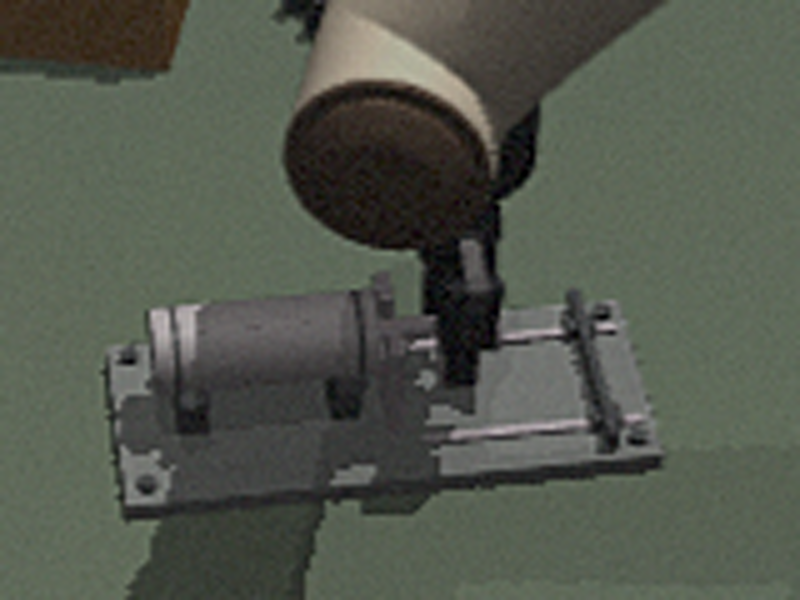

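Request:
apply_moves:
  travel:
    - [0,0,0]
    - [0,0,0]
    - [0,0,0]
    - [0,0,0]
    - [0,0,0]
    - [0,0,0]
    - [0,0,0]
    - [0,0,0]
    - [0,0,0]
    - [0,0,0]
  dr:
    - [0,0,0]
    - [0,0,0]
    - [0,0,0]
    - [0,0,0]
    - [0,0,0]
    - [0,0,0]
    - [0,0,0]
    - [0,0,0]
    - [0,0,0]
    - [0,0,0]
  jaw: 0
  grip_force: 100

```text
time: 19.5
ee_pos: [0.5089, -0.2144, 0.0415]
orientation: [-0.0, -0.108, 0.994, 0.0]
force: [-1.3, -5.0, 3.9]
width: 0.0087
```

```bash
python3 - <<'E'
from st import *
s,p,Rm=look('l')
print('TCP cradle',(p-o)@ex,(p-o)@ey,p[2])
E
```

```text
q [-0.106  0.475 -0.399 -0.001 -0.696 -1.249] [ 0.509 -0.214  0.041] F [-1.331 -5.185  3.193] M [-1.349  0.329 -0.139] w 0.008974351471676576
mid cradle 37.3 1.2 65.6 axis -7.457251673580045e-05 0.5000238385884105
TCP cradle 0.03386979830394885 0.0011639705604370267 0.04145254011890109
```

View pics/l_sidec.png

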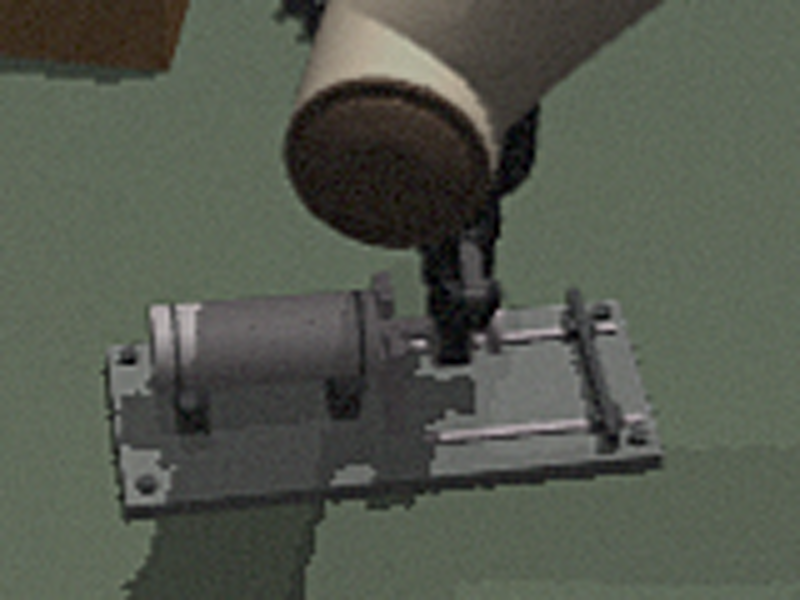

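Request:
apply_moves:
  travel:
    - [2,0,0]
    - [6,-0.3,0]
    - [11,-0.6,0]
    - [17,-0.6,0]
    - [23,-0.6,0]
    - [29,-0.6,0]
    - [35,-0.6,0]
    - [40,-0.6,0]
    - [44,-0.6,0]
    - [46,-0.6,0]
  dr:
    - [0,0,0]
    - [0,0,0]
    - [0,0,0]
    - [0,0,0]
    - [0,0,0]
    - [0,0,0]
    - [0,0,0]
    - [0,0,0]
    - [0,0,0]
    - [0,0,0]

```text
time: 20.8
ee_pos: [0.4695, -0.2237, 0.0418]
orientation: [0.005, -0.109, 0.994, -0.0]
force: [9.6, 1.7, -2.4]
width: 0.0085
```

```bash
python3 - <<'E'
from st import *
s,p,Rm=look('m',True)
print('TCP cradle',(p-o)@ex,(p-o)@ey,p[2],'F ex,ey',s['force']@ex,s['force']@ey)
E
```

```text
q [-0.133  0.43  -0.486 -0.003 -0.645 -1.217] [ 0.469 -0.224  0.042] F [ 8.672  1.582 -1.845] M [ 0.513 -2.391  0.109] w 0.008971435239134152
mid cradle 78.2 1.7 65.8 axis 0.000659936988359181 0.4910959850804826
TCP cradle 0.07456748568854836 0.0017175394416107873 0.041746796095803784 F ex,ey -8.809422645043268 0.31710093928534805
```

View pics/m_sidec.png

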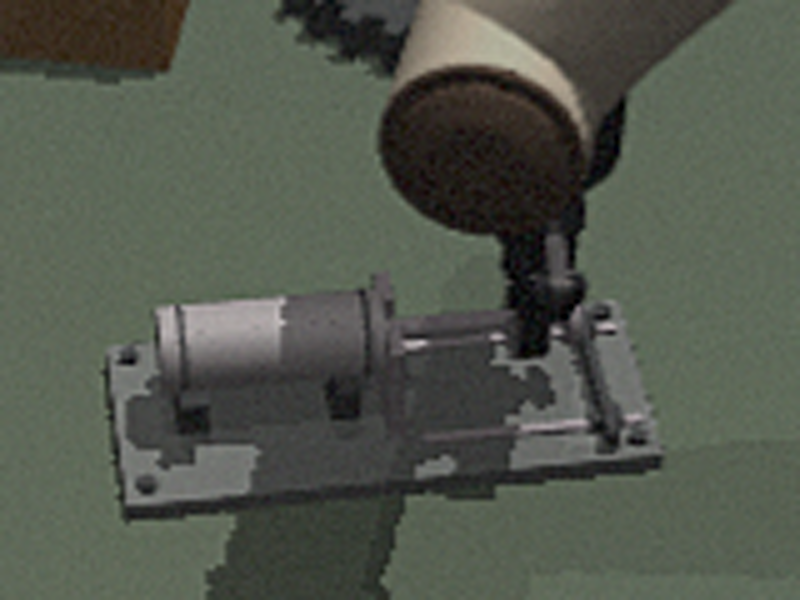

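View pics/m_topc.png

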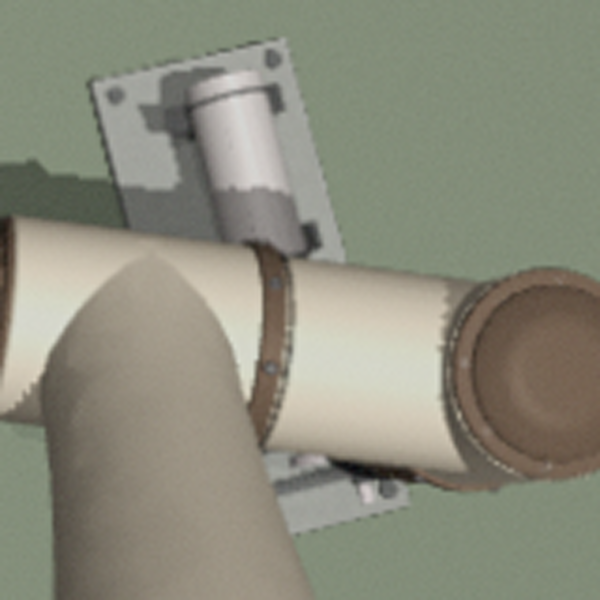

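Request:
apply_moves:
  travel:
    - [1,0,0]
    - [3,0,0]
    - [5,0,0]
    - [7,0,0]
    - [9,0,0]
    - [11,0,0]
    - [13,0,0]
    - [14,0,0]
    - [14,0,0]
    - [14,0,0]
  dr:
    - [0,0,0]
    - [0,0,0]
    - [0,0,0]
    - [0,0,0]
    - [0,0,0]
    - [0,0,0]
    - [0,0,0]
    - [0,0,0]
    - [0,0,0]
    - [0,0,0]

```text
time: 22.15
ee_pos: [0.4568, -0.2267, 0.042]
orientation: [0.006, -0.109, 0.994, -0.001]
force: [9.8, 2.3, -3.0]
width: 0.0086
```

```bash
python3 - <<'E'
from st import *
s,p,Rm=look('n',True)
print('TCP cradle',(p-o)@ex,(p-o)@ey,p[2],'F ex,ey',s['force']@ex,s['force']@ey)
f=load('n_side.pkl'); cv2.imwrite('pics/n_z.png',cv2.resize(f['img'][150:195,355:405,::-1],None,fx=12,fy=12,interpolation=cv2.INTER_CUBIC))
f=load('n_top.pkl'); cv2.imwrite('pics/n_zt.png',cv2.resize(f['img'][285:320,470:525,::-1],None,fx=12,fy=12,interpolation=cv2.INTER_CUBIC))
for n in('side','top'):
    f=load(f'n_{n}.pkl'); P=[o+ex*.1125+ey*.001+[0,0,.06],o+ex*.1125+ey*-.055+[0,0,.026],o+ex*.1125+ey*.057+[0,0,.026]]; print(n,proj(f,P))
E
```

```text
q [-0.143  0.416 -0.512 -0.003 -0.631 -1.207] [ 0.457 -0.227  0.042] F [10.072  2.414 -1.532] M [ 0.721 -2.825  0.062] w 0.008859294396371958
mid cradle 91.1 1.9 66.0 axis 0.0007554417198672574 0.48951354560407345
TCP cradle 0.08744030323247198 0.001969069967591793 0.041965402871440016 F ex,ey -10.35528521633463 -0.19504845994174863
side [[378.978 161.632]
 [382.077 186.299]
 [374.022 156.998]]
top [[496.011 298.003]
 [465.861 304.648]
 [516.135 292.289]]
```

View pics/n_z.png

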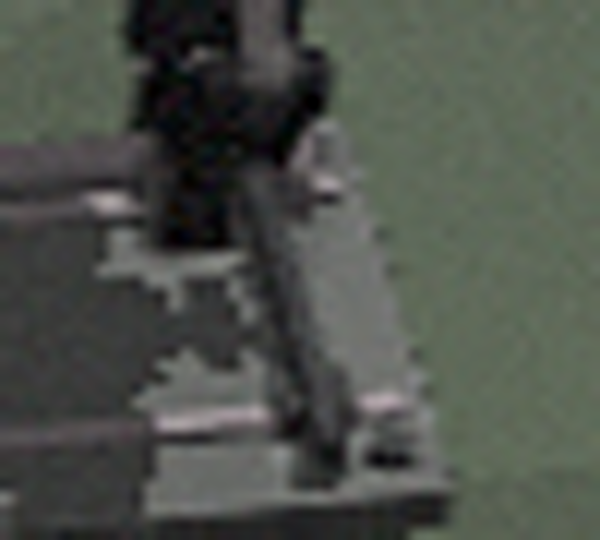

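View pics/n_zt.png

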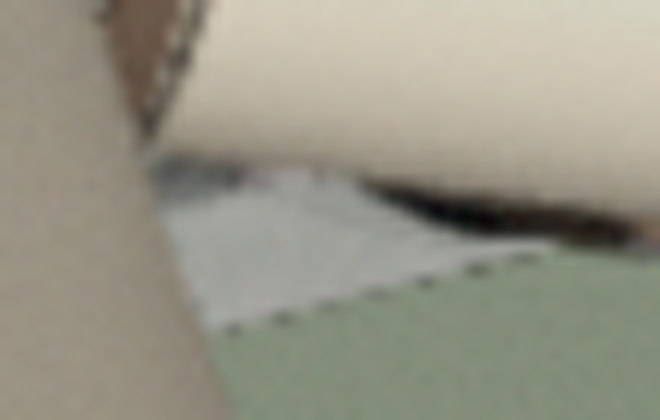

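```bash
python3 - <<'E'
from st import *
for t in 'mn':
  for n,bx in(('side',(145,200,350,400)),('top',(270,320,470,520))):
    F=load(f'{t}_{n}.pkl'); C=cloud(F); X=(C-o)@ex*1e3;Y=(C-o)@ey*1e3;z=C[...,2]*1e3
    s=np.zeros(X.shape,bool); s[bx[0]:bx[1],bx[2]:bx[3]]=1; s&=F['range_z']>0
    m=s&(z>35)&(z<80)&(X>85)&(X<135)&(abs(Y)<30)
    print(t,n,m.sum())
    vs,us=np.nonzero(m)
    for v,u in list(zip(vs,us))[:40]: print('  ',u,v,X[v,u].round(1),Y[v,u].round(1),z[v,u].round(1),F['img'][v,u])
E
```

```text
m side 30
   375 161 99.7 -7.4 71.3 [117 108 114]
   375 162 97.3 -17.7 77.4 [131 121 126]
   374 163 95.2 -16.6 73.3 [107  99 101]
   375 163 98.7 -13.1 69.7 [121 119 120]
   370 164 88.4 -3.1 58.4 [31 29 32]
   371 164 89.6 -8.7 63.4 [55 50 52]
   372 164 92.7 -6.8 61.3 [42 35 43]
   373 164 95.4 -6.5 60.7 [53 47 48]
   374 164 96.1 -14.1 67.6 [93 86 91]
   375 164 99.0 -13.1 66.2 [104  97  98]
   370 165 88.5 -3.6 55.4 [102 100 101]
   371 165 91.1 -3.9 55.3 [110 105 107]
   372 165 95.9 5.1 46.6 [67 67 65]
   373 165 95.1 -8.8 59.4 [37 37 41]
   374 165 96.1 -15.2 65.1 [75 68 73]
   375 165 99.9 -10.4 60.2 [86 84 82]
   372 166 95.4 1.7 46.2 [108 104 105]
   373 166 95.7 -7.2 54.4 [52 50 50]
   374 166 95.2 -19.6 65.8 [59 53 57]
   375 166 98.4 -17.1 63.1 [64 59 59]
   372 167 95.2 0.1 44.2 [41 38 41]
   373 167 95.9 -7.7 51.4 [46 39 46]
   374 167 96.9 -14.0 57.0 [56 52 54]
   375 167 98.5 -17.9 60.4 [61 62 61]
   369 168 85.6 -7.7 49.1 [38 36 36]
   373 168 95.3 -11.0 50.9 [42 42 40]
   374 168 96.4 -17.1 56.4 [52 45 48]
   375 168 99.4 -15.6 54.7 [41 38 40]
   369 169 85.5 -8.
[... 2094 characters left out ...]
.3 [54 52 52]
   379 166 109.3 -15.6 60.4 [55 55 59]
   380 166 112.3 -14.2 58.8 [55 49 52]
   370 167 85.5 -17.7 61.7 [14 16 23]
   371 167 88.0 -18.1 61.9 [25 26 28]
   372 167 90.2 -19.9 63.2 [19 18 16]
   373 167 92.8 -19.9 62.9 [ 6 13 19]
   374 167 97.6 -11.1 54.2 [41 39 42]
   378 167 107.7 -12.8 54.6 [53 54 53]
n top 9
   489 298 109.0 -14.2 63.0 [111 106  99]
   490 298 109.4 -12.7 65.1 [120 113 105]
   489 299 111.0 -14.1 60.9 [86 82 81]
   490 299 111.2 -14.0 67.5 [108 102 100]
   491 299 111.8 -11.2 65.1 [129 122 120]
   492 299 112.0 -10.9 70.8 [139 133 129]
   493 299 112.5 -9.2 71.9 [149 144 141]
   494 299 112.9 -7.3 72.3 [151 147 142]
   495 299 113.3 -6.0 74.5 [151 146 142]
```

```bash
python3 - <<'E'
from st import *
def prof(f,xs,ys,z):
    g=cv2.cvtColor(f['img'],cv2.COLOR_RGB2GRAY).astype(np.float32); out=[]
    for Y in ys:
        P=np.array([o+ex*x*1e-3+ey*Y*1e-3+[0,0,z*1e-3] for x in xs]); uv=proj(f,P).astype(np.float32)
        out.append(cv2.remap(g,uv[:,0].reshape(1,-1),uv[:,1].reshape(1,-1),cv2.INTER_LINEAR)[0])
    return np.array(out)
xs=np.arange(98,126,1.)
print(xs.astype(int))
for n in('side','top'):
    f=load(f'a_{n}.pkl')
    for ys in(np.arange(-25,-5,2),np.arange(-5,26,2)): print(n,prof(f,xs,ys,26).mean(0).round().astype(int))
print('disc n side, z by Y=-14')
f=load('n_side.pkl'); 
for z,Y in((66,-14),(62,-15),(70,-11)): print(prof(f,xs,[Y],z)[0].round().astype(int))
f=load('n_top.pkl'); print('top')
for z,Y in((60,-16),(66,-13),(70,-11),(73,-8)): print(prof(f,xs,[Y],z)[0].round().astype(int))
f=load('j_side.pkl'); xs=xs-57; print(xs.astype(int)); print('j disc known')
for z,Y in((66,-14),(62,-15),(70,-11)): print(prof(f,xs,[Y],z)[0].round().astype(int))
E
```

```text
[ 98  99 100 101 102 103 104 105 106 107 108 109 110 111 112 113 114 115
 116 117 118 119 120 121 122 123 124 125]
side [111 113 115 110 100  88  80  72  62  49  39  38  44  53  61  65  69  76
  85  96 104 110 112 112 111 110 109 109]
side [110 107 102  95  84  73  64  56  49  42  38  38  47  57  64  68  70  72
  76  85  95 102 107 109 110 109 108 107]
top [158 158 158 158 158 158 156 149 137 121 104  94  92  95  99 104 110 121
 135 145 153 156 157 157 157 156 156 156]
top [156 156 156 156 155 154 148 136 122 107  95  92  93  97 101 105 110 121
 134 145 152 155 156 156 156 156 156 155]
disc n side, z by Y=-14
[ 43  50  55  61  61  58  56  53  50  53  62  73  80  85  92 100 106 108
 109 111 108 106 107 109 110 108 105 103]
[ 39  41  50  59  63  62  60  56  51  48  51  55  56  58  61  80 101 116
 127 139 136 130 123 113 103 101 101 101]
[ 23  18  18  19  17  14  11   9   7   9  26  42  64  88 114 101  88  82
  87  91  97 103 107 103  99  98  98  97]
top
[173 170 165 161 157 152 148 142 135 123 109 100  94  94 100 112 131 148
 156 163 163 163 162 162 161 160 159 159]
[177 175 171 166 163 159 155 151 144 138 129 118 112 110 115 124 135 147
 155 159 162 162 162 161 160 159 158 160]
[181 178 175 171 167 164 160 155 150 144 138 132 126 129 132 134 137 146
 154 157 159 160 162 162 163 162 161 161]
[182 179 177 174 172 169 166 162 157 152 147 142 136 133 141 148 151 154
 154 154 155 155 157 159 159 159 159 159]
[41 42 43 44 45 46 47 48 49 50 51 52 53 54 55 56 57 58 59 60 61 62 63 64
 65 66 67 68]
j disc known
[ 73  71  69  70  71  71  72  67  63  59  53  49  52  57  64  75  87  95
 101 107 109 111 115 121 127 128 127 126]
[134 133 131 130 129 129 130 124 117 107  87  69  59  54  50  56  61  71
  84  98 122 147 166 169 172 166 156 149]
[106 106 108 109 110 111 112 105  92  79  70  60  60  75  89 103 117 127
 124 122 118 112 107 106 105 106 111 116]
```

Request:
apply_moves:
  travel:
    - [0.5,0,0]
    - [1,0,0]
    - [1.5,0,0]
    - [2,0,0]
    - [2.4,0,0]
    - [2.4,0,0]
    - [2.4,0,0]
    - [2.4,0,0]
    - [2.4,0,0]
    - [2.4,0,0]
  dr:
    - [0,0,0]
    - [0,0,0]
    - [0,0,0]
    - [0,0,0]
    - [0,0,0]
    - [0,0,0]
    - [0,0,0]
    - [0,0,0]
    - [0,0,0]
    - [0,0,0]

```text
time: 23.5
ee_pos: [0.4547, -0.2272, 0.042]
orientation: [0.006, -0.109, 0.994, -0.001]
force: [11.0, 2.5, -3.3]
width: 0.0091
```

```bash
python3 - <<'E'
from st import *
s,p,Rm=look('o',True)
print('TCP cradle',(p-o)@ex,(p-o)@ey,p[2],'F ex,ey',s['force']@ex,s['force']@ey)
f=load('o_side.pkl'); cv2.imwrite('pics/o_z.png',cv2.resize(f['img'][150:195,355:405,::-1],None,fx=14,fy=12,interpolation=cv2.INTER_NEAREST))
f=load('o_top.pkl'); cv2.imwrite('pics/o_zt.png',cv2.resize(f['img'][285:320,470:525,::-1],None,fx=12,fy=12,interpolation=cv2.INTER_NEAREST))
def prof(f,xs,ys,z):
    g=cv2.cvtColor(f['img'],cv2.COLOR_RGB2GRAY).astype(np.float32); out=[]
    for Y in ys:
        P=np.array([o+ex*x*1e-3+ey*Y*1e-3+[0,0,z*1e-3] for x in xs]); uv=proj(f,P).astype(np.float32)
        out.append(cv2.remap(g,uv[:,0].reshape(1,-1),uv[:,1].reshape(1,-1),cv2.INTER_LINEAR)[0])
    return np.array(out)
xs=np.arange(98,126,1.); print(xs.astype(int)); Y0=1.
for n in('side','top'):
    f=load(f'o_{n}.pkl'); print(n)
    for a in(-20,0,15,30,45): print(a,prof(f,xs,[Y0-16*np.cos(np.radians(a))],60+16*np.sin(np.radians(a)))[0].round().astype(int))
    print('bar',prof(f,xs,np.arange(-45,-30,2),26).mean(0).round().astype(int))
    C=cloud(f); X=(C-o)@ex*1e3;Y=(C-o)@ey*1e3;z=C[...,2]*1e3
    m=(f['range_z']>0)&(np.hypot(Y-Y0,z-60)<19)&(X>104)&(X<125)&(z>52); print('depth disc',m.sum(),np.sort(X[m]).round(1))
    m=(f['range_z']>0)&(z>23)&(z<29)&(X>100)&(X<125)&(abs(Y)<56); print('depth bar',m.sum(),np.percentile(X[m],[2,10,50,90,98]))
E
```

```text
q [-0.145  0.413 -0.516 -0.003 -0.629 -1.205] [ 0.455 -0.227  0.042] F [10.897  3.137 -3.334] M [ 0.805 -2.934  0.049] w 0.00905878276647668
mid cradle 93.3 2.0 66.0 axis 0.000730139960222536 0.48907417047502216
TCP cradle 0.0895612628231113 0.0020115405024664144 0.04197448621249003 F ex,ey -11.316493895173183 -0.7240243696473826
[ 98  99 100 101 102 103 104 105 106 107 108 109 110 111 112 113 114 115
 116 117 118 119 120 121 122 123 124 125]
side
-20 [ 19  34  43  45  47  54  61  68  66  64  61  59  56  55  54  53  55  56
  67  85 102 103 107 109 108 107 105 102]
0 [ 27  36  45  54  61  66  70  67  62  56  52  48  47  48  50  49  47  49
  60  73  86  97 107 108 108 104  98  92]
15 [ 29  41  51  60  66  67  68  64  61  57  52  47  52  60  67  70  74  86
 102 119 116 114 114 118 123 118 109 101]
30 [ 24  25  34  41  44  41  38  35  32  29  27  25  41  67  88  95 102 105
 105 104 104 105 103  97  92  91  92  92]
45 [ 17  21  18  15  14  16  17  14  11   9  11  14  23  35  46  75 104 124
 121 119 115 111 106 100  94  94  96  98]
bar [112 113 110 100  85  74  65  61  58  53  46  41  46  
[... 365 characters left out ...]
180 177 174 170 166 163 158 154 148 142 133 121 110 101  95 114 132
 144 157 160 162 161 160 160 160 159 158]
15 [182 181 178 175 171 168 165 161 156 151 145 139 127 114 104  96 110 125
 139 153 158 161 161 161 161 161 161 161]
30 [184 182 180 177 174 171 167 163 158 154 150 145 137 128 122 118 120 131
 141 152 159 161 163 163 163 162 161 160]
45 [185 183 181 179 178 174 171 168 164 160 156 151 146 140 134 133 132 137
 144 150 156 159 160 160 159 159 160 160]
bar [146 146 146 145 145 145 146 146 145 146 146 146 146 146 146 146 146 146
 146 146 145 145 145 145 145 145 145 145]
depth disc 8 [113.3 113.5 113.7 114.1 114.5 115.  115.2 115.4]
depth bar 15 [109.154 109.7   111.635 114.399 114.924]
```

View pics/o_z.png

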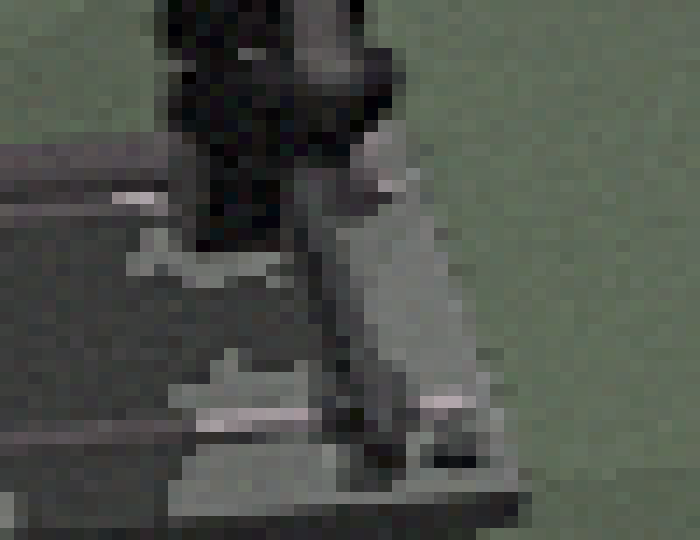

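View pics/o_zt.png

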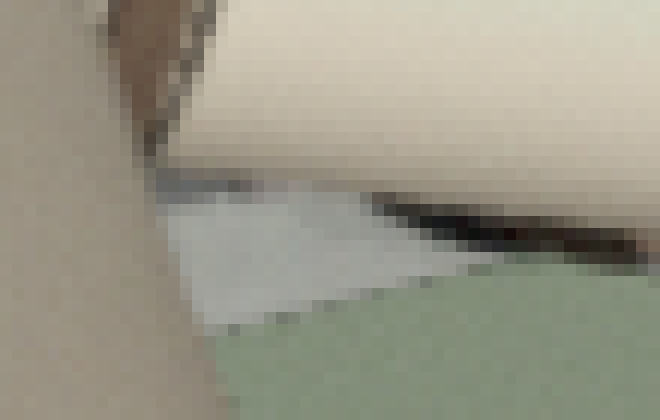

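```bash
python3 - <<'E'
from st import *
a=load('a_side.pkl');b=load('o_side.pkl')
d=np.abs(a['img'].astype(int)-b['img']).max(2)
for n,u,v in(('sensor_a',302,308),('thermo_a',355,290),('ring',254,235),('sensor_b',246,188),('thermo_b',223,277),('carton',299,420),('sleeve',429,387),('cartA',419,325),('cartB',352,396)):
    print(n,(d[v-16:v+16,u-16:u+16]>40).sum())
s,p,Rm=pose(); print(s['time'],s['force'],s['width'],s['joint_vel'])
from rig import job_done
print(job_done())
E
```

```text
sensor_a 0
thermo_a 514
ring 0
sensor_b 0
thermo_b 0
carton 0
sleeve 0
cartA 41
cartB 0
23.6 [10.897  3.137 -3.334] 0.00905878276647668 [ 0.     0.001 -0.001  0.001 -0.     0.   ]
the job is handed in; nothing more can be done
None
```

I laid the cartridge in the V saddles with its rod through the fork slot. I then gripped the rod from above, pulled it until the disc stood above the crossbar, and handed the job in at 23.6 s while still holding it.

**Disc over the bar:** the last pictures put the disc's centre at about 112.5 mm along the cradle's x, and the bar's centre at 112.4–112.7 mm.
- The edges of the disc and the bar agree to about 1 mm in both views. Fingers and arm hide much of the disc, so this is not a full view of it.
- The hand's travel, added to the disc's first measured position, gives 111.2 mm, about 1 mm short of the pictures.

**Pull:** it read about 11.3 N, which fits a stretch of about 52 mm, and the arm was at rest. The tube had slid up against the fork plate. The opening reads 9 mm on the 12 mm rod. The tube also read about 2 mm under its true width, so I put this down to the way the gripper reads.

**Crossbar:** its depth reading was 112.4–112.7 mm at first. At the end it was 112.9 mm from the side camera and 111.6 mm from the mostly blocked top camera, so I see no sign that it moved.

**Other parts:** in the side view, before and after match for both sensors, the ring, thermostat_b, the carton, the sleeve and one small cartridge.
- The patch around thermostat_a changed a lot, and the other small cartridge's changed slightly. I think this is the missing cartridge and changed shadows, but I handed in without looking more closely.
- The fingers never went near thermostat_a, and they cleared the small cartridge in the pictures.

**Joint 4:** it read 2.052 rad during the lift, just over its limit of 2.05. That may be sensor noise with the joint stopped at its limit, but I can't rule out a range violation.

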